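Count three mixing balls into the shaker jar

TASK

Pick up the white tipping cup, hold it over the open jar and tilt it little by little until exactly three of its five steel balls have dropped into the jar, judging by the loss of weight (or by eye), then level it before a fourth falls. Set the cup, with the last two balls still in it, back down upright in the middle of its black mat and let go. Spill no ball onto the counter, leave the jar standing where it is and do not disturb the other things.

Things in the scene. Friction and masses are not known exactly. Their poses are not given: they have to be found in the camera images.
- cup_center (a point): White plastic tipping cup: a narrow boat-shaped trough, 122 mm long (x), 33 mm wide (y; flat parallel sides to grip across), 62 mm high, 0.15 kg empty (give or take 20 percent), on a flat foot 56 x 33 mm. Open on top and at its spout end (-x), closed by a wall at +x. This point is its centre, 31 mm above its underside; x points from spout to closed end, z up.
- cup_floor (a point): Lowest point of the floor inside the cup, 6 mm above its underside. The single-file channel is 25 mm wide and its floor is an arc of 80 mm radius along x, rising from here to the spout lip and to the closed end, so the five balls gather here in a row. Axes as the cup's.
- cup_lip (a point): Middle of the cup's open spout lip, where the balls leave: 60 mm from the cup's centre towards -x, 33 mm above its underside. As the spout is tilted down the balls run over it one after another: the first at about 0.35 to 0.5 rad of tilt, each next about 0.05 to 0.15 rad later. Axes as the cup's.
- mat_top (a point): Black rubber mat, 190 x 110 x 4 mm (its x, y, z), fixed on the counter, on which the cup starts and to which it returns; this point is the centre of its upper face, z up.
- jar_mouth (a point): Open white round jar, 100 mm across outside, 94 mm inside, 58 mm high, inner floor 4 mm above its underside, 0.3 kg, loose on the counter; this point is the centre of its mouth, at rim height; z up.
- ball0_center (a point): Steel ball, 22 mm across, 44 g, polished and slippery; its centre. One of five alike, at the start the nearest to the spout.
- ball1_center (a point): Steel ball, 22 mm across, 44 g, polished and slippery; its centre. One of five alike, number 2 in the row counted from the spout.
- ball2_center (a point): Steel ball, 22 mm across, 44 g, polished and slippery; its centre. One of five alike, number 3 in the row counted from the spout.
- ball3_center (a point): Steel ball, 22 mm across, 44 g, polished and slippery; its centre. One of five alike, number 4 in the row counted from the spout.
- ball4_center (a point): Steel ball, 22 mm across, 44 g, polished and slippery; its centre. One of five alike, number 5 in the row counted from the spout.
- jar_lid: Bystander: flat round grey jar lid, 94 mm across, 14 mm high, lying loose on the counter; origin at the centre of its underside.
- stock_jar: Bystander: closed white jar, 84 mm across, 95 mm high; origin at the centre of its underside.
- spatula: Bystander: mixing spatula 190 mm long, lying flat along its x.
- bur_block: Bystander: grey holder block 60 x 130 x 22 mm with short steel burs standing in it, 46 mm high in all; origin at the centre of its underside.
There are look-alikes about, which are no part of the job. What is shaped like the part that bears jar_mouth but red is not meant.

How it is judged:
On the way, in this order (a step that is already met when the one before it is completed fails the run):
1. the cup is lifted clear of its mat, with all five balls in it (height (world z) of cup_center above 0.06 m and distance between each of ball0_center, ball1_center, ball2_center, ball3_center, ball4_center and cup_center below 0.065 m), for 0.2 s.
2. exactly three balls lie in the jar and two are in the cup, while the cup is still held up (height (world z) of cup_center above 0.06 m and (((horizontal distance between ball0_center and jar_mouth below 0.047 m and z of ball0_center in the frame of jar_mouth between -0.06 and -0.005 m) and (horizontal distance between ball1_center and jar_mouth below 0.047 m and z of ball1_center in the frame of jar_mouth between -0.06 and -0.005 m) and (horizontal distance between ball2_center and jar_mouth below 0.047 m and z of ball2_center in the frame of jar_mouth between -0.06 and -0.005 m) and distance between each of ball3_center, ball4_center and cup_center below 0.065 m) or ((horizontal distance between ball0_center and jar_mouth below 0.047 m and z of ball0_center in the frame of jar_mouth between -0.06 and -0.005 m) and (horizontal distance between ball1_center and jar_mouth below 0.047 m and z of ball1_center in the frame of jar_mouth between -0.06 and -0.005 m) and distance between each of ball2_center, ball4_center and cup_center below 0.065 m and (horizontal distance between ball3_center and jar_mouth below 0.047 m and z of ball3_center in the frame of jar_mouth between -0.06 and -0.005 m)) or ((horizontal distance between ball0_center and jar_mouth below 0.047 m and z of ball0_center in the frame of jar_mouth between -0.06 and -0.005 m) and (horizontal distance between ball1_center and jar_mouth below 0.047 m and z of ball1_center in the frame of jar_mouth between -0.06 and -0.005 m) and distance between each of ball2_center, ball3_center and cup_center below 0.065 m and (horizontal distance between ball4_center and jar_mouth below 0.047 m and z of ball4_center in the frame of jar_mouth between -0.06 and -0.005 m)) or ((horizontal distance between ball0_center and jar_mouth below 0.047 m and z of ball0_center in the frame of jar_mouth between -0.06 and -0.005 m) and distance between each of ball1_center, ball4_center and cup_center below 0.065 m and (horizontal distance between ball2_center and jar_mouth below 0.047 m and z of ball2_center in the frame of jar_mouth between -0.06 and -0.005 m) and (horizontal distance between ball3_center and jar_mouth below 0.047 m and z of ball3_center in the frame of jar_mouth between -0.06 and -0.005 m)) or ((horizontal distance between ball0_center and jar_mouth below 0.047 m and z of ball0_center in the frame of jar_mouth between -0.06 and -0.005 m) and distance between each of ball1_center, ball3_center and cup_center below 0.065 m and (horizontal distance between ball2_center and jar_mouth below 0.047 m and z of ball2_center in the frame of jar_mouth between -0.06 and -0.005 m) and (horizontal distance between ball4_center and jar_mouth below 0.047 m and z of ball4_center in the frame of jar_mouth between -0.06 and -0.005 m)) or ((horizontal distance between ball0_center and jar_mouth below 0.047 m and z of ball0_center in the frame of jar_mouth between -0.06 and -0.005 m) and distance between each of ball1_center, ball2_center and cup_center below 0.065 m and (horizontal distance between ball3_center and jar_mouth below 0.047 m and z of ball3_center in the frame of jar_mouth between -0.06 and -0.005 m) and (horizontal distance between ball4_center and jar_mouth below 0.047 m and z of ball4_center in the frame of jar_mouth between -0.06 and -0.005 m)) or (distance between each of ball0_center, ball4_center and cup_center below 0.065 m and (horizontal distance between ball1_center and jar_mouth below 0.047 m and z of ball1_center in the frame of jar_mouth between -0.06 and -0.005 m) and (horizontal distance between ball2_center and jar_mouth below 0.047 m and z of ball2_center in the frame of jar_mouth between -0.06 and -0.005 m) and (horizontal distance between ball3_center and jar_mouth below 0.047 m and z of ball3_center in the frame of jar_mouth between -0.06 and -0.005 m)) or (distance between each of ball0_center, ball3_center and cup_center below 0.065 m and (horizontal distance between ball1_center and jar_mouth below 0.047 m and z of ball1_center in the frame of jar_mouth between -0.06 and -0.005 m) and (horizontal distance between ball2_center and jar_mouth below 0.047 m and z of ball2_center in the frame of jar_mouth between -0.06 and -0.005 m) and (horizontal distance between ball4_center and jar_mouth below 0.047 m and z of ball4_center in the frame of jar_mouth between -0.06 and -0.005 m)) or (distance between each of ball0_center, ball2_center and cup_center below 0.065 m and (horizontal distance between ball1_center and jar_mouth below 0.047 m and z of ball1_center in the frame of jar_mouth between -0.06 and -0.005 m) and (horizontal distance between ball3_center and jar_mouth below 0.047 m and z of ball3_center in the frame of jar_mouth between -0.06 and -0.005 m) and (horizontal distance between ball4_center and jar_mouth below 0.047 m and z of ball4_center in the frame of jar_mouth between -0.06 and -0.005 m)) or (distance between each of ball0_center, ball1_center and cup_center below 0.065 m and (horizontal distance between ball2_center and jar_mouth below 0.047 m and z of ball2_center in the frame of jar_mouth between -0.06 and -0.005 m) and (horizontal distance between ball3_center and jar_mouth below 0.047 m and z of ball3_center in the frame of jar_mouth between -0.06 and -0.005 m) and (horizontal distance between ball4_center and jar_mouth below 0.047 m and z of ball4_center in the frame of jar_mouth between -0.06 and -0.005 m)))), for 0.2 s.
At the end, for the whole second after the job is handed in: Exactly three balls lie in the jar and the other two in the cup; the cup is at rest, released, standing level (within 0.1 rad) on its mat with its centre within 40 mm of the mat's centre; the jar stands upright within 30 mm of where it was ((((horizontal distance between ball0_center and jar_mouth below 0.047 m and z of ball0_center in the frame of jar_mouth between -0.06 and -0.005 m) and (horizontal distance between ball1_center and jar_mouth below 0.047 m and z of ball1_center in the frame of jar_mouth between -0.06 and -0.005 m) and (horizontal distance between ball2_center and jar_mouth below 0.047 m and z of ball2_center in the frame of jar_mouth between -0.06 and -0.005 m) and distance between each of ball3_center, ball4_center and cup_center below 0.065 m) or ((horizontal distance between ball0_center and jar_mouth below 0.047 m and z of ball0_center in the frame of jar_mouth between -0.06 and -0.005 m) and (horizontal distance between ball1_center and jar_mouth below 0.047 m and z of ball1_center in the frame of jar_mouth between -0.06 and -0.005 m) and distance between each of ball2_center, ball4_center and cup_center below 0.065 m and (horizontal distance between ball3_center and jar_mouth below 0.047 m and z of ball3_center in the frame of jar_mouth between -0.06 and -0.005 m)) or ((horizontal distance between ball0_center and jar_mouth below 0.047 m and z of ball0_center in the frame of jar_mouth between -0.06 and -0.005 m) and (horizontal distance between ball1_center and jar_mouth below 0.047 m and z of ball1_center in the frame of jar_mouth between -0.06 and -0.005 m) and distance between each of ball2_center, ball3_center and cup_center below 0.065 m and (horizontal distance between ball4_center and jar_mouth below 0.047 m and z of ball4_center in the frame of jar_mouth between -0.06 and -0.005 m)) or ((horizontal distance between ball0_center and jar_mouth below 0.047 m and z of ball0_center in the frame of jar_mouth between -0.06 and -0.005 m) and distance between each of ball1_center, ball4_center and cup_center below 0.065 m and (horizontal distance between ball2_center and jar_mouth below 0.047 m and z of ball2_center in the frame of jar_mouth between -0.06 and -0.005 m) and (horizontal distance between ball3_center and jar_mouth below 0.047 m and z of ball3_center in the frame of jar_mouth between -0.06 and -0.005 m)) or ((horizontal distance between ball0_center and jar_mouth below 0.047 m and z of ball0_center in the frame of jar_mouth between -0.06 and -0.005 m) and distance between each of ball1_center, ball3_center and cup_center below 0.065 m and (horizontal distance between ball2_center and jar_mouth below 0.047 m and z of ball2_center in the frame of jar_mouth between -0.06 and -0.005 m) and (horizontal distance between ball4_center and jar_mouth below 0.047 m and z of ball4_center in the frame of jar_mouth between -0.06 and -0.005 m)) or ((horizontal distance between ball0_center and jar_mouth below 0.047 m and z of ball0_center in the frame of jar_mouth between -0.06 and -0.005 m) and distance between each of ball1_center, ball2_center and cup_center below 0.065 m and (horizontal distance between ball3_center and jar_mouth below 0.047 m and z of ball3_center in the frame of jar_mouth between -0.06 and -0.005 m) and (horizontal distance between ball4_center and jar_mouth below 0.047 m and z of ball4_center in the frame of jar_mouth between -0.06 and -0.005 m)) or (distance between each of ball0_center, ball4_center and cup_center below 0.065 m and (horizontal distance between ball1_center and jar_mouth below 0.047 m and z of ball1_center in the frame of jar_mouth between -0.06 and -0.005 m) and (horizontal distance between ball2_center and jar_mouth below 0.047 m and z of ball2_center in the frame of jar_mouth between -0.06 and -0.005 m) and (horizontal distance between ball3_center and jar_mouth below 0.047 m and z of ball3_center in the frame of jar_mouth between -0.06 and -0.005 m)) or (distance between each of ball0_center, ball3_center and cup_center below 0.065 m and (horizontal distance between ball1_center and jar_mouth below 0.047 m and z of ball1_center in the frame of jar_mouth between -0.06 and -0.005 m) and (horizontal distance between ball2_center and jar_mouth below 0.047 m and z of ball2_center in the frame of jar_mouth between -0.06 and -0.005 m) and (horizontal distance between ball4_center and jar_mouth below 0.047 m and z of ball4_center in the frame of jar_mouth between -0.06 and -0.005 m)) or (distance between each of ball0_center, ball2_center and cup_center below 0.065 m and (horizontal distance between ball1_center and jar_mouth below 0.047 m and z of ball1_center in the frame of jar_mouth between -0.06 and -0.005 m) and (horizontal distance between ball3_center and jar_mouth below 0.047 m and z of ball3_center in the frame of jar_mouth between -0.06 and -0.005 m) and (horizontal distance between ball4_center and jar_mouth below 0.047 m and z of ball4_center in the frame of jar_mouth between -0.06 and -0.005 m)) or (distance between each of ball0_center, ball1_center and cup_center below 0.065 m and (horizontal distance between ball2_center and jar_mouth below 0.047 m and z of ball2_center in the frame of jar_mouth between -0.06 and -0.005 m) and (horizontal distance between ball3_center and jar_mouth below 0.047 m and z of ball3_center in the frame of jar_mouth between -0.06 and -0.005 m) and (horizontal distance between ball4_center and jar_mouth below 0.047 m and z of ball4_center in the frame of jar_mouth between -0.06 and -0.005 m))) and horizontal distance between cup_center and mat_top below 0.04 m and z of cup_center in the frame of mat_top below 0.036 m and angle between each of cup_center, jar_mouth's own z axis and vertical below 0.1 rad and linear speed of cup below 0.02 m/s and distance of jar_mouth from where it was at the start of the episode below 0.03 m); the robot touches nothing.
It fails at once if a ball is spilled onto the counter ((height (world z) of ball0_center below 0.03 m and horizontal distance between ball0_center and jar_mouth above 0.062 m and distance between ball0_center and cup_center above 0.08 m) or (height (world z) of ball1_center below 0.03 m and horizontal distance between ball1_center and jar_mouth above 0.062 m and distance between ball1_center and cup_center above 0.08 m) or (height (world z) of ball2_center below 0.03 m and horizontal distance between ball2_center and jar_mouth above 0.062 m and distance between ball2_center and cup_center above 0.08 m) or (height (world z) of ball3_center below 0.03 m and horizontal distance between ball3_center and jar_mouth above 0.062 m and distance between ball3_center and cup_center above 0.08 m) or (height (world z) of ball4_center below 0.03 m and horizontal distance between ball4_center and jar_mouth above 0.062 m and distance between ball4_center and cup_center above 0.08 m)).
It fails at once if the jar is shoved (over 30 mm) or tipped (distance of jar_mouth from where it was at the start of the episode above 0.03 m or angle between jar_mouth's own z axis and vertical above 0.35 rad).
It fails at once if one of the other things (lid, closed jar, spatula, holder block) is moved by more than 30 mm (distance of any of jar_lid, stock_jar, spatula, bur_block from where it was at the start of the episode above 0.03 m).
It also fails if it takes over 72 s, if anything falls off the work surface, if the arm or the gripper's body presses on something with over 40 N, if the wrist force passes 120 N, or if a joint passes its speed limit or range.

ROBOT

A 6-joint arm with a two-finger parallel gripper is mounted at the origin on the work surface. World frame = base frame: x ahead of the robot, y to its left, z up, the work surface at z = 0. Lengths are in m, angles in rad, forces in N, time in s.
With the tool pointing down it reaches from about 0.35 to 0.975 m from the base axis. Payload 4.9 kg.
Tool frame: the origin (TCP) lies at the very end of the fingers, on their centre line; the grasp point (between the pads) lies manip.grip_point_offset behind it (manip.grip_point_offset is the distance from the TCP to the grasp point, in m); z points along the fingers, y is the direction in which the jaws open and shut (so a half turn about z gives the same grasp; the last joint's range is limited). The gripper opens to 85 mm and grips with 20 to 120 N. Pads are 22 mm wide; open, the fingers measure 114 mm over their backs; the gripper's body (76 mm by 85 mm) begins 54 mm behind the grasp point. The pads swing forward as they close: fully open they stand 13 mm farther back than shut.
Start: joints at [1.201, 0.053, 1.613, -0, 1.476, -0.119], TCP at [0.155, 0.605, 0.231] pointing down, gripper open.
Joint ranges: [-3.01, 3.01], [-1.01, 2.22], [0.06, 2.58], [-1.02, 4.17], [0.09, 2.62], [-3.14, 3.14]. Speed limits (rad/s): [2.57, 2.57, 3.14, 3.14, 3.14, 3.14].

INTERFACE

Orientations are given as a unit quaternion [w, x, y, z].
In Python, from plant import status, grab_frame, camera_params, ticket, boxes_of, outline_of, manip gives the robot as it stands. The module is installed in compiled form; this text tells all that it offers.
- The arm moves only by the tool play_rows, never from a script. Its argument "deltas" is a list of rows, each a list of 2 entries, a list of its own where there are three numbers: the shift along the world's x, y, z in m, then the turn about the world's z in rad. A call has 1 to 5 rows; each row is the pose to reach, as a shift and turn from the pose commanded when the call began; what a row does not reach only later rows make up. A row lasts 1/8 s, in which the tool goes at most 62.5 mm and 10.7 degrees, less where a joint would pass 70% of its speed; a pose out of reach is approached as far as the arm can. A call with a gripper value outside its range is refused whole. "grip" is the opening, from -1 (shut) to 1 (fully open), set as the call begins (left out, the last holds). The fingers move at their own pace and stop on an object; the grip force is fixed at half the most. Time passes only in rows, so rows that repeat a pose let the fingers close. It gives the time, the measured TCP pose, the force and the opening at its end, in the units of the state.
- status.state(): the state, without advancing time (a new reading comes with each control period).
- grab_frame(name): name is "side" or "top"; returns (picture, depth): 420x560x3 uint8, blue, green, red; 420x560 float32, m along the optical axis (not along the pixel's ray), 0 where there is no reading.
- camera_params(name): a dict with "mtx" (3x3 intrinsics, pixels), "world_from_camera" (4x4, takes a point from camera to world coordinates). Camera axes: x right, y up, looking along -z (the intrinsics and any distortion apply to the point x, -y, -z); pixel columns grow to the right and rows downward; lengths in m; the calibration is good to about 2 mm. A picture is of the moment at which its call begins. camera_params takes no time and is no camera call.
- ticket.job_done(): hands the job in, once; it reports no verdict.
Trained networks look in the newest picture that a camera, given by its name, has taken for a name from the list of things; names that differ only in an ending like _2 or _b are one class to them, and where a whole thing is asked for, a point or a joint stands for the part that bears it (a point fixed in the world has none). Each returns a list of dicts, best first, with "confidence" (0 to 1); they miss things now and then, are a little off and sometimes report something else, mostly with a low value. They report only what shows in the picture. A call takes as long as a camera call. They do not tell look-alikes from the thing itself.
- boxes_of(camera, name): "box" ([left, top, right, bottom] in pixels, round what is visible of it).
- outline_of(camera, name): "region" (420x560 bool, what is visible of it) and "box" ([left, top, right, bottom] in pixels, round what is visible of it).
The state is a dict: "time": time; "joint_pos": joint angles; "joint_vel": joint speeds; "joint_efforts": joint torques, N m; "tool_pos": TCP position; "tool_rot": TCP orientation; "contact_force": force on the tool from outside, world axes, zero at the start; "ft_torque": the same for the moment, N m; "gripper_width": opening from 0.0 (shut) to 1.0 (fully open).
Only numpy, scipy, OpenCV 4.12 (cv2) and the standard library are available. Lean on these libraries where they do the work, as an engineer would, in place of code of your own. Each camera call takes 0.05 s, during which the arm holds its last target.

## Working session

There is one attempt and no reset: what is moved stays moved. The work goes in short steps, Python scripts to look and compute and a tool call to move; the robot and the scene stay as the last step left them, time stands still between calls to the robot, and variables do not carry over. Pictures are saved under pics/ and viewed, and the job is handed in when it is done.

Besides the shell and the picture viewer there is one more tool, called after "Emit:" by a JSON object that holds its "api" and its "payload", one argument or row to a line. play_rows: Moves the arm, as the interface text tells. Its arguments: {"type":"object","properties":{"deltas":{"type":"array"},"grip":{"type":"number"}},"required":["deltas"]}

```bash
ls; mkdir -p pics; cat > h.py <<'E'
import numpy as np, cv2
from plant import status, grab_frame, camera_params, ticket, boxes_of, outline_of, manip
def world(cam,u,v,d):
    p=camera_params(cam);K=p["mtx"];T=p["world_from_camera"]
    u=np.asarray(u,float);v=np.asarray(v,float);d=np.asarray(d,float)
    P=np.stack([(u-K[0,2])/K[0,0]*d,-(v-K[1,2])/K[1,1]*d,-d,np.ones_like(d)],-1)
    return (P@np.array(T).T)[...,:3]
def cloud(cam,depth):
    v,u=np.mgrid[0:420,0:560]
    return world(cam,u,v,depth)
def proj(cam,p):
    c=camera_params(cam);K=c["mtx"];T=np.linalg.inv(c["world_from_camera"])
    q=T@np.append(p,1); x,y,z=q[0],-q[1],-q[2]
    return K[0,0]*x/z+K[0,2],K[1,1]*y/z+K[1,2]
E
python3 - <<'E'
from h import *
print(status.state()); print([ (a,getattr(manip,a)) for a in dir(manip) if a[0]!='_'])
for c in ["side","top"]:
    im,d=grab_frame(c); cv2.imwrite(f"pics/{c}0.png",im); np.save(f"{c}0.npy",d)
    print(c,camera_params(c))
    for n in ["cup_center","jar_mouth","mat_top","ball0_center","jar_lid","stock_jar","spatula","bur_block"]:
        try: print(n,[(np.round(b["box"]),round(b["confidence"],2)) for b in boxes_of(c,n)])
        except Exception as e: print(n,e)
E
```

```text
pics
{'time': 0.0, 'joint_pos': array([ 1.20098018e+00,  5.33723485e-02,  1.61432582e+00,  2.06882203e-05,
        1.47601294e+00, -1.18988939e-01]), 'joint_vel': array([-0.00059635,  0.00022389, -0.00086862,  0.00220804, -0.00037297,
        0.00109381]), 'joint_efforts': array([ 1.92663215e-04, -3.93698072e+01, -3.70165980e+01, -1.54681502e-04,
        7.30950764e-03, -8.22176077e-06]), 'tool_pos': array([0.15488274, 0.60484462, 0.23003442]), 'tool_rot': array([-2.66299074e-04,  1.25086012e-01,  9.92145336e-01, -1.02525828e-03]), 'contact_force': array([-0.80817605,  0.41303679,  0.19446525]), 'ft_torque': array([-0.00205234,  0.01741721, -0.02152365]), 'gripper_width': 1.0031994066105117}
[('IKError', <class 'plant.IKError'>), ('grip_point_offset', 0.0187)]
side {'mtx': array([[462.19939153,   0.        , 280.27992734],
       [  0.        , 462.19939153, 209.98588892],
       [  0.        ,   0.        ,   1.        ]]), 'world_from_camera': array([[ 0.85190488,  0.36852814, -0.37208209,  0.18157633],
       [-0.52332258,  0.62590773, -0.57824994, -0.65317497],
       [ 0.0197876
[... 1036 characters left out ...]
07363,  1.00270067],
       [ 0.        ,  0.        ,  0.        ,  1.        ]])}
cup_center [(array([123., 230., 150., 297.]), 0.88), (array([248., 278., 293., 325.]), 0.26)]
jar_mouth [(array([364., 257., 421., 311.]), 0.84), (array([359., 174., 416., 228.]), 0.62), (array([283., 162., 335., 216.]), 0.6), (array([133., 278., 144., 292.]), 0.55)]
mat_top [(array([116., 208., 175., 310.]), 0.9)]
ball0_center [(array([135., 281., 144., 290.]), 0.38)]
jar_lid [(array([249., 278., 295., 327.]), 0.72)]
stock_jar [(array([231.,  86., 272., 139.]), 0.65), (array([124., 228., 154., 294.]), 0.38)]
spatula [(array([106.,  92., 172., 176.]), 0.73)]
bur_block [(array([343.,  97., 414., 140.]), 0.62)]
```

View pics/side0.png

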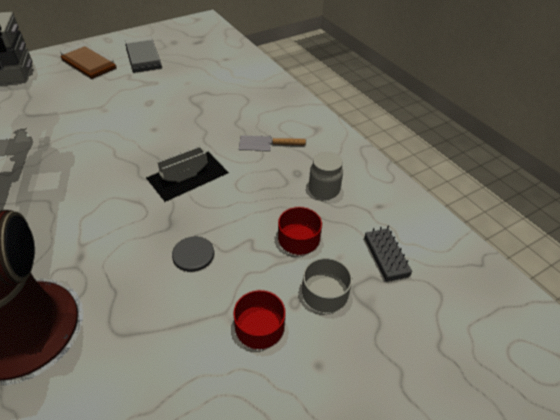

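View pics/top0.png

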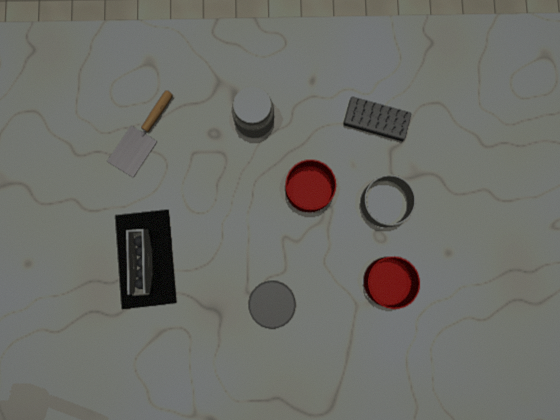

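```bash
python3 - <<'E'
from h import *
d=np.load("top0.npy"); C=cloud("top",d); im=cv2.imread("pics/top0.png")
def reg(l,t,r,b,zmin,zmax=.2):
    P=C[t:b,l:r].reshape(-1,3); D=d[t:b,l:r].ravel()
    m=(D>0)&(P[:,2]>zmin)&(P[:,2]<zmax); return P[m]
for n,(l,t,r,b),z in [("jar",(354,170,420,234),.05),("red1",(354,250,425,315),.05),("red2",(278,155,340,220),.05),("stock",(222,80,280,145),.085),("bur",(335,90,420,145),.015),("lid",(245,275,300,332),.008),("mat",(108,200,182,315),.0),("cup",(115,215,165,305),.05),("cupall",(115,215,165,305),.02)]:
    P=reg(l,t,r,b,z)
    xy=P[:,:2].astype(np.float32)
    print(n,len(P),"med",np.round(np.median(P,0),4),"z",np.round(np.percentile(P[:,2],[5,50,95]),4),"rect",cv2.minAreaRect(xy), "circ",cv2.minEnclosingCircle(xy))
cv2.imwrite("pics/cupcrop.png",cv2.resize(im[200:320,100:190],None,fx=6,fy=6)[:600*2])
s=cv2.imread("pics/side0.png")
cv2.imwrite("pics/cupcrop.png",np.hstack([cv2.resize(im[205:315,105:185],(400,550),interpolation=cv2.INTER_CUBIC),cv2.resize(s[135:205,140:235],(400,550*0+295),interpolation=cv2.INTER_CUBIC) if 0 else cv2.copyMakeBorder(cv2.resize(s[135:205,140:235],(400,295),interpolation=cv2.INTER_CUBIC),0,255,0,0,0)]))
for u in range(125,155,5):
  print(u,[round(float(C[v,u,2])*1000) for v in range(222,304,4)])
E
```

```text
jar 317 med [ 0.5633 -0.2445  0.0564] z [0.0514 0.0564 0.0599] rect ((0.5622068643569946, -0.23979200422763824), (0.0980931967496872, 0.09894593060016632), 43.17428970336914) circ ((0.5626623034477234, -0.23999692499637604), 0.05050310119986534)
red1 330 med [ 0.4038 -0.2429  0.0563] z [0.0518 0.0563 0.0595] rect ((0.40404459834098816, -0.23868389427661896), (0.09842813014984131, 0.09903676062822342), 19.90885353088379) circ ((0.40361538529396057, -0.23898257315158844), 0.05058509483933449)
red2 295 med [ 0.5987 -0.0883  0.0566] z [0.0516 0.0566 0.0593] rect ((0.5962249040603638, -0.0862455666065216), (0.09775128960609436, 0.09890620410442352), 88.45005798339844) circ ((0.5961763858795166, -0.08657427132129669), 0.050276052206754684)
stock 1132 med [0.7456 0.0231 0.0942] z [0.0911 0.0942 0.0968] rect ((0.7468640804290771, 0.023370690643787384), (0.07066817581653595, 0.07247715443372726), 88.95303344726562) circ ((0.7467253804206848, 0.02315725013613701), 0.037266865372657776)
bur 1783 med [ 0.7374 -0.2318  0.0212] z [0.0177 0.0212 0.041 ] rect ((0.7386659979820251, -0.232252374291419
[... 908 characters left out ...]
0434] z [0.025  0.0434 0.0663] rect ((0.45461833477020264, 0.24876710772514343), (0.12518295645713806, 0.03424197807908058), 2.196406602859497) circ ((0.4552690386772156, 0.24863237142562866), 0.06392581760883331)
125 [2, -2, 1, 1, 1, 4, 2, 4, 1, 2, 4, 3, 1, 2, 4, 6, 6, 4, 6, 2, 5]
130 [7, 3, 69, 51, 50, 49, 50, 49, 52, 53, 53, 54, 55, 51, 53, 59, 56, 55, 7, 2, 2]
135 [3, 2, 67, 29, 42, 42, 17, 31, 17, 18, 20, 20, 23, 20, 21, 37, 39, 31, 35, 4, -1]
140 [5, 5, 64, 31, 43, 43, 28, 32, 31, 27, 33, 23, 32, 33, 40, 43, 44, 32, 33, 3, 0]
145 [2, 4, 48, 48, 50, 53, 53, 52, 53, 55, 52, 56, 55, 57, 59, 57, 58, 61, 3, 2, 1]
150 [1, 1, 3, 6, 0, 3, 14, 14, 16, 16, 19, 16, 19, 19, 20, 20, 22, 5, 3, 3, 3]
```

View pics/cupcrop.png

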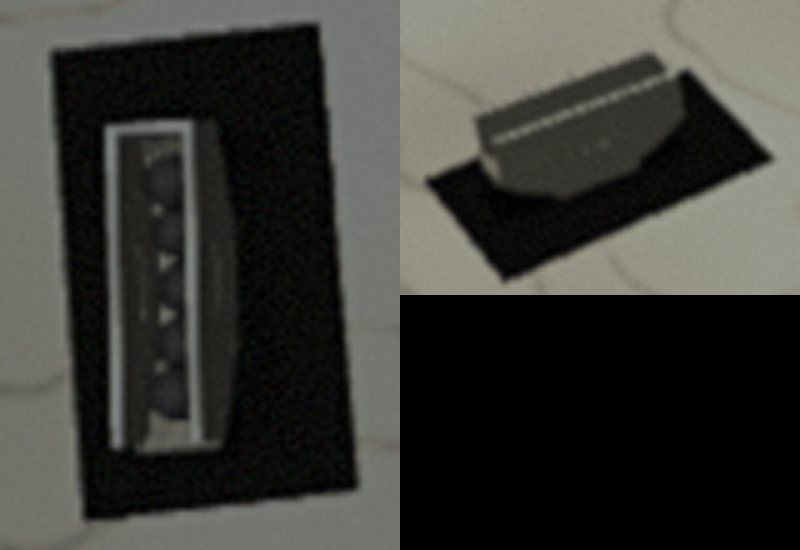

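Emit:
{"api": "play_rows", "payload": {
  "deltas": [
    [[0.04,-0.042,0],0.06],
    [[0.08,-0.084,0],0.12],
    [[0.12,-0.126,0],0.18],
    [[0.16,-0.168,0],0.24],
    [[0.2,-0.208,0],0.29]
  ],
  "grip": 1
}}

```text
time: 1.52
tool_pos: [0.3562, 0.396, 0.2316]
tool_rot: [0.0, -0.021, 1.0, 0.0]
contact_force: [0.0, 1.0, -0.1]
gripper_width: 1.001
```

```bash
python3 - <<'E'
from h import *
im=cv2.imread("pics/top0.png");d=np.load("top0.npy");C=cloud("top",d)
g=im.max(2); m=(g<30)&(np.abs(C[...,2])<.012); m[:200]=0;m[315:]=0;m[:,:108]=0;m[:,182:]=0
P=C[m][:,:2].astype(np.float32); print(len(P),cv2.minAreaRect(P))
s=status.state(); print(s["time"],s["tool_pos"],s["tool_rot"],s["contact_force"])
E
```

```text
3341 ((0.4609454870223999, 0.2460717111825943), (0.18709681928157806, 0.10779906809329987), 4.910398483276367)
1.525 [0.35617763 0.39598066 0.23158728] [ 3.41650701e-04 -2.05332778e-02  9.99789083e-01  2.40487360e-04] [ 0.04298013  1.01636958 -0.09699134]
```

```bash
python3 - <<'E'
from h import *
im=cv2.imread("pics/top0.png");d=np.load("top0.npy");C=cloud("top",d)
R=C[218:305,112:165].reshape(-1,3)
R=R[(R[:,2]>.052)&(R[:,2]<.075)]
# wall fit: split by y
for k in range(1):
    yc=.2488
    for side in (1,-1):
        W=R[(side*(R[:,1]-yc)>.009)&(R[:,0]<.505)&(R[:,0]>.405)]
        xs=np.linspace(.405,.505,11);mid=[]
        for a,b in zip(xs[:-1],xs[1:]):
            q=W[(W[:,0]>=a)&(W[:,0]<b),1]; mid.append((a+.005,np.median(q)))
        mid=np.array(mid);p=np.polyfit(mid[:,0]-.456,mid[:,1],1); print(side,len(W),p)
print(np.percentile(R[:,0],[0,1,99,100]))
E
```

```text
1 215 [0.03802042 0.26227451]
-1 200 [0.03252388 0.23330097]
[0.39550302 0.39707053 0.51562265 0.51596093]
```

Emit:
{"api": "play_rows", "payload": {
  "deltas": [
    [[0.04,-0.042,-0.02],0],
    [[0.08,-0.084,-0.05],0],
    [[0.115,-0.12,-0.09],0],
    [[0.142,-0.146,-0.125],-0.02],
    [[0.142,-0.146,-0.13],-0.02]
  ]
}}

```text
time: 2.15
tool_pos: [0.4965, 0.2488, 0.0978]
tool_rot: [-0.003, -0.008, 1.0, -0.001]
contact_force: [0.2, 0.1, -0.1]
gripper_width: 1.001
```

Emit:
{"api": "play_rows", "payload": {
  "deltas": [
    [[0,0,-0.03],0.02],
    [[0,0,-0.06],0.02],
    [[0,0,-0.08],0.02],
    [[0,0,-0.086],0.02],
    [[0,0,-0.086],0.02]
  ]
}}

```text
time: 2.78
tool_pos: [0.4974, 0.2518, 0.0158]
tool_rot: [0.0, -0.02, 1.0, 0.0]
contact_force: [0.1, 0.4, 0.6]
gripper_width: 1.001
```

```bash
python3 - <<'E'
from h import *
im,d=grab_frame("side"); cv2.imwrite("pics/s1.png",cv2.resize(im[100:230,100:280],None,fx=4,fy=4,interpolation=cv2.INTER_CUBIC))
s=status.state(); print(s["time"],s["tool_pos"],s["tool_rot"],s["contact_force"])
E
```

```text
2.825 [0.49785084 0.25192364 0.01641824] [ 8.53676203e-04 -1.97547406e-02  9.99804448e-01  2.94206731e-04] [ 0.19019963 -0.08385447  0.37186889]
```

View pics/s1.png

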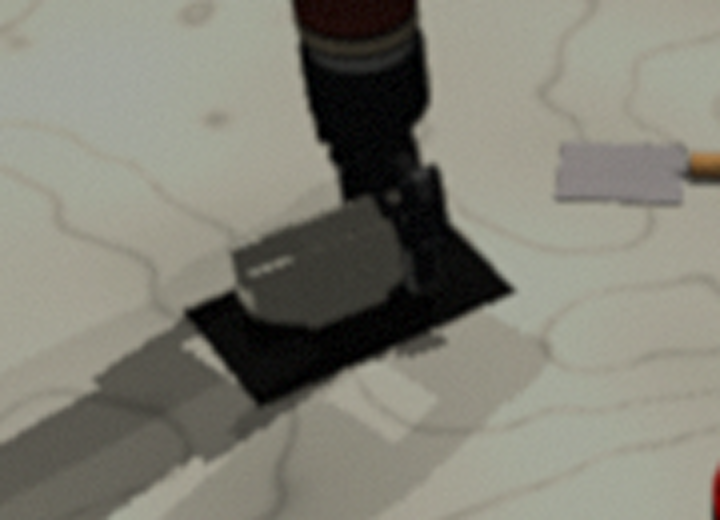

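Emit:
{"api": "play_rows", "payload": {
  "deltas": [
    [[0,0,0],0],
    [[0,0,0],0],
    [[0,0,0],0],
    [[0,0,0],0],
    [[0,0,0],0]
  ],
  "grip": -1
}}

```text
time: 3.45
tool_pos: [0.4976, 0.2513, 0.016]
tool_rot: [0.0, -0.02, 1.0, -0.0]
contact_force: [-0.7, -2.4, 5.5]
gripper_width: 0.38
```

Emit:
{"api": "play_rows", "payload": {
  "deltas": [
    [[0,0,0],0],
    [[0,0,0],0],
    [[0,0,0.006],0],
    [[0,0,0.012],0],
    [[0,0,0.012],0]
  ],
  "grip": -0.28
}}

```text
time: 4.08
tool_pos: [0.4971, 0.2516, 0.0274]
tool_rot: [0.0, -0.02, 1.0, 0.0]
contact_force: [0.3, 0.2, -3.3]
gripper_width: 0.376
```

```bash
python3 - <<'E'
from h import *
im,d=grab_frame("side"); cv2.imwrite("pics/s2.png",cv2.resize(im[100:230,100:280],None,fx=4,fy=4,interpolation=cv2.INTER_CUBIC))
s=status.state(); print(s["time"],s["tool_pos"],s["contact_force"],s["ft_torque"],s["gripper_width"])
E
```

```text
4.125 [0.49693816 0.25144259 0.02716015] [-0.38128652  0.08603064 -3.44625281] [-0.01621396 -0.09810074 -0.02487194] 0.38088323437865074
```

View pics/s2.png

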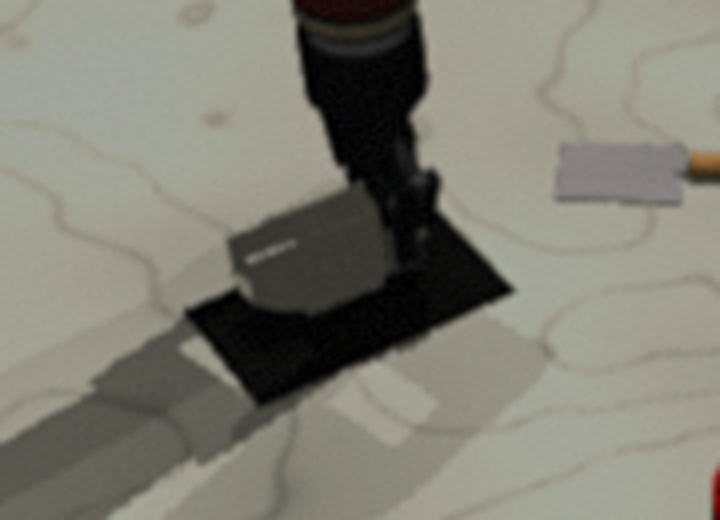

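Emit:
{"api": "play_rows", "payload": {
  "deltas": [
    [[0,0,-0.006],0],
    [[0,0,-0.006],0]
  ],
  "grip": -0.25
}}

```text
time: 4.38
tool_pos: [0.4961, 0.2511, 0.0201]
tool_rot: [-0.001, -0.02, 1.0, -0.0]
contact_force: [-0.1, -1.0, -4.0]
gripper_width: 0.383
```

```bash
python3 - <<'E'
from h import *
s=status.state(); print(s["time"],s["tool_pos"],s["contact_force"],s["ft_torque"],s["gripper_width"])
E
```

```text
4.375 [0.496135   0.25112421 0.02005135] [-0.07206013 -1.03918715 -4.03190633] [ 0.02161309 -0.17510148  0.02649032] 0.3832538194950938
```

Emit:
{"api": "play_rows", "payload": {
  "deltas": [
    [[0,0,0],0],
    [[0,0,0],0]
  ],
  "grip": -0.235
}}

```text
time: 4.62
tool_pos: [0.4972, 0.2514, 0.0213]
tool_rot: [0.0, -0.02, 1.0, 0.0]
contact_force: [0.2, 0.3, -3.2]
gripper_width: 0.386
```

Emit:
{"api": "play_rows", "payload": {
  "deltas": [
    [[0,0,0],0],
    [[0,0,0],0]
  ],
  "grip": -0.22
}}

```text
time: 4.88
tool_pos: [0.4978, 0.2516, 0.0222]
tool_rot: [0.001, -0.02, 1.0, 0.0]
contact_force: [-0.4, -0.9, 0.6]
gripper_width: 0.391
```

```bash
python3 - <<'E'
from h import *
s=status.state(); print(s["time"],s["tool_pos"],s["contact_force"],s["ft_torque"],s["gripper_width"])
im,d=grab_frame("side"); cv2.imwrite("pics/s3.png",cv2.resize(im[100:230,100:280],None,fx=4,fy=4,interpolation=cv2.INTER_CUBIC))
E
```

```text
4.875 [0.49779672 0.25164578 0.02218542] [-0.42623948 -0.91735637  0.61116986] [-0.08338717 -0.00853388 -0.02013565] 0.39091087130019364
```

View pics/s3.png

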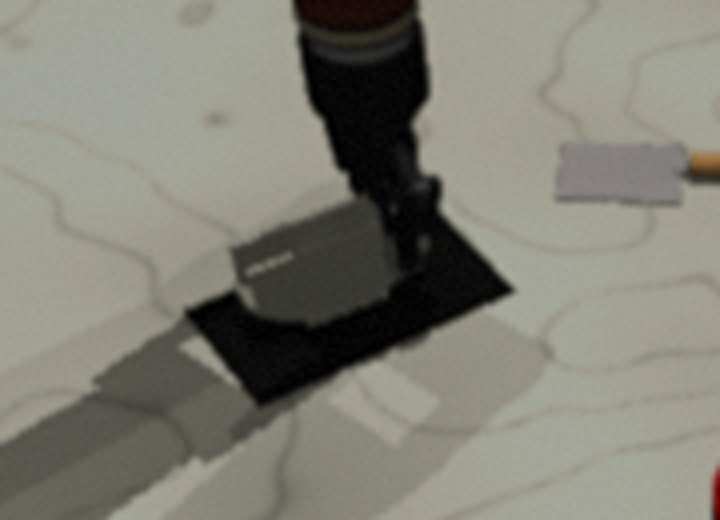

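Emit:
{"api": "play_rows", "payload": {
  "deltas": [
    [[0,0,-0.006],0],
    [[0,0,-0.006],0]
  ],
  "grip": -0.2
}}

```text
time: 5.18
tool_pos: [0.4966, 0.2513, 0.0147]
tool_rot: [-0.001, -0.02, 1.0, -0.0]
contact_force: [0.4, 0.1, -0.5]
gripper_width: 0.4
```

Emit:
{"api": "play_rows", "payload": {
  "deltas": [
    [[0,0,0],0],
    [[0,0,0],0],
    [[0,0,0.005],0],
    [[0,0,0.01],0],
    [[0,0,0.012],0]
  ],
  "grip": -0.235
}}

```text
time: 5.8
tool_pos: [0.4974, 0.2515, 0.0279]
tool_rot: [0.0, -0.02, 1.0, 0.0]
contact_force: [-0.7, 0.0, -3.8]
gripper_width: 0.386
```

```bash
python3 - <<'E'
from h import *
s=status.state(); print(s["time"],s["tool_pos"],s["contact_force"],s["ft_torque"],s["gripper_width"])
im,d=grab_frame("side"); cv2.imwrite("pics/s4.png",cv2.resize(im[100:230,100:280],None,fx=4,fy=4,interpolation=cv2.INTER_CUBIC))
E
```

```text
5.8 [0.49740815 0.25149309 0.02787494] [-0.68205246  0.03215503 -3.80187772] [-0.02280272 -0.0982775  -0.01888635] 0.3863573360973331
```

View pics/s4.png

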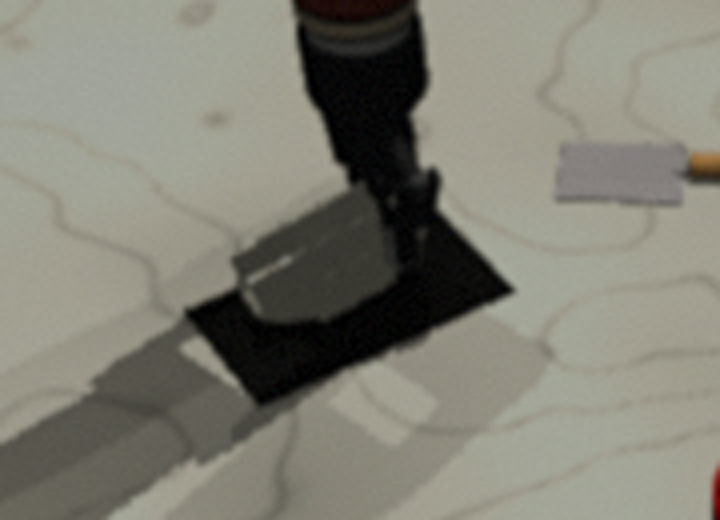

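```bash
cat >> h.py <<'E'
def tilt(cam="side",hinge=.042,yaw=None,frame=None,verbose=False):
    """cup tilt (spout down +) from top edge profile; uses tool pose"""
    s=status.state(); w,x,y,z=s["tool_rot"]; jaw=2*np.arctan2(y,x)-np.pi/2
    cy=jaw-np.pi/2 if yaw is None else yaw   # cup x dir = jaw(y axis) - 90
    while cy>np.pi/2: cy-=np.pi
    while cy<-np.pi/2: cy+=np.pi
    u=np.array([np.cos(cy),np.sin(cy)]); n=np.array([-u[1],u[0]])
    im,d=frame if frame is not None else grab_frame(cam)
    C=cloud(cam,d); t=s["tool_pos"]; r=C[...,:2]-t[:2]
    a=r@u; b=r@n; z=C[...,2]
    m=(d>0)&(np.abs(b)<.023)&(a>-.115)&(a<-.014)&(z>t[2]-.09)&(z<t[2]+.085)
    bins=np.arange(-.112,-.014,.006); pt=[]
    for q in bins:
        mm=m&(a>=q)&(a<q+.006)
        if mm.sum()>8: pt.append((q+.003,np.percentile(z[mm],95)))
    pt=np.array(pt)
    if len(pt)<4: return None,cy,im,d
    from scipy.optimize import least_squares
    f=least_squares(lambda p:p[0]+p[1]*pt[:,0]-pt[:,1],[pt[:,1].mean(),0],loss="soft_l1",f_scale=.003)
    if verbose: print(np.round(pt*1000).astype(int).tolist())
    return np.arctan(f.x[1]),cy,im,d
E
python3 - <<'E'
from h import *
for c in ("side","top"):
  th,cy,im,d=tilt(c,verbose=True); print(c,th,cy)
E
```

```text
[[-109, 6], [-103, 57], [-97, 58], [-91, 60], [-85, 63], [-79, 62], [-73, 63], [-67, 65], [-61, 65], [-55, 68], [-49, 68], [-43, 70], [-37, 71], [-31, 73], [-25, 73], [-19, 108], [-13, 98]]
side 0.2645670044699463 0.0392499025629669
[[-109, 6], [-103, 25], [-97, 51], [-91, 50], [-85, 57], [-79, 58], [-73, 62], [-67, 65], [-61, 66], [-55, 66], [-49, 69], [-43, 70], [-37, 71], [-31, 72], [-25, 73], [-19, 106], [-13, 110]]
top 0.4502032346549021 0.039192802314412134
```

```bash
sed -i 's/bins=np.arange(-.112,-.014,.006)/bins=np.arange(-.098,-.022,.006)/' h.py; python3 - <<'E'
from h import *
th,cy,im,d=tilt("side"); print(th,status.state()["contact_force"])
E
```

```text
0.17378684253021004 [ 0.4097814  -0.66390305 -0.71366312]
```

Emit:
{"api": "play_rows", "payload": {
  "deltas": [
    [[0,0,-0.006],0],
    [[0,0,-0.013],0],
    [[0,0,-0.013],0]
  ]
}}

```text
time: 6.38
tool_pos: [0.4983, 0.2518, 0.0148]
tool_rot: [0.001, -0.019, 1.0, 0.0]
contact_force: [3.3, -0.2, 2.1]
gripper_width: 0.382
```

```bash
python3 - <<'E'
from h import *
th,cy,im,d=tilt("side",verbose=True); print(th); s=status.state();print(s["time"],s["tool_pos"],s["contact_force"],s["gripper_width"])
cv2.imwrite("pics/s5.png",cv2.resize(im[100:230,100:280],None,fx=4,fy=4,interpolation=cv2.INTER_CUBIC))
im,d=grab_frame("top");cv2.imwrite("pics/t5.png",cv2.resize(im[190:330,90:270],None,fx=4,fy=4,interpolation=cv2.INTER_CUBIC))
E
```

```text
[[-95, 64], [-89, 64], [-83, 66], [-77, 64], [-71, 65], [-65, 64], [-59, 65], [-53, 65], [-47, 66], [-41, 65], [-35, 66], [-29, 64], [-23, 66]]
0.011353602876202523
6.425 [0.49810889 0.25182097 0.01476713] [2.82082037 0.26159161 2.8416161 ] 0.3880785110623423
```

View pics/t5.png

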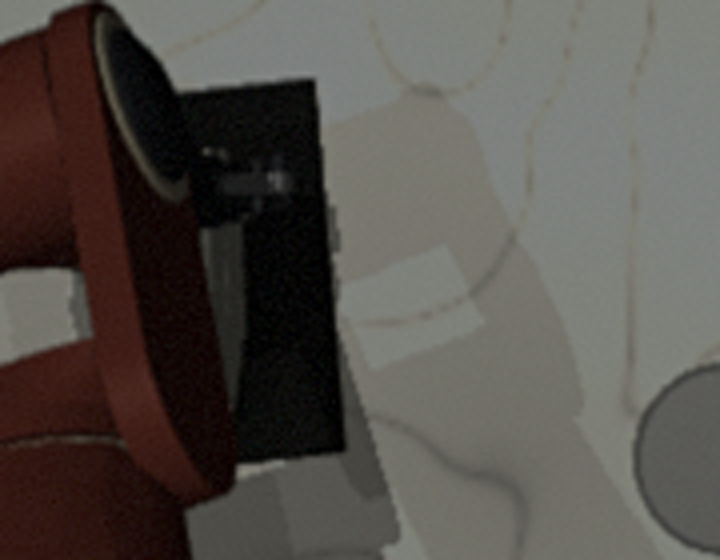

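Emit:
{"api": "play_rows", "payload": {
  "deltas": [
    [[0,0,0],0],
    [[0,0,0],0],
    [[0,0,0.01],0],
    [[0,0,0.025],0],
    [[0,0,0.045],0]
  ],
  "grip": -0.5
}}

```text
time: 7.1
tool_pos: [0.4954, 0.2509, 0.0589]
tool_rot: [-0.002, -0.02, 1.0, -0.001]
contact_force: [-1.3, 0.4, -3.5]
gripper_width: 0.381
```

Emit:
{"api": "play_rows", "payload": {
  "deltas": [
    [[0,0,0.025],0],
    [[0,0,0.055],0],
    [[0,0,0.08],0],
    [[0,0,0.09],0],
    [[0,0,0.09],0]
  ]
}}

```text
time: 7.72
tool_pos: [0.4973, 0.2515, 0.1502]
tool_rot: [0.001, -0.02, 1.0, 0.0]
contact_force: [0.2, 0.7, -4.1]
gripper_width: 0.38
```

```bash
python3 - <<'E'
from h import *
th,cy,im,d=tilt("side",verbose=True); print(th,cy); s=status.state();print(s["time"],s["tool_pos"],s["contact_force"],s["ft_torque"],s["gripper_width"])
cv2.imwrite("pics/s6.png",cv2.resize(im[60:230,100:300],None,fx=4,fy=4,interpolation=cv2.INTER_CUBIC)[:600])
C=cloud("side",d);t=s["tool_pos"];u=np.array([np.cos(cy),np.sin(cy)]);n=np.array([-u[1],u[0]])
r=C[...,:2]-t[:2];a=r@u;b=r@n;z=C[...,2]
m=(d>0)&(np.abs(b)<.023)&(a>-.13)&(a<.03)&(z>t[2]-.03)&(z<t[2]+.06)
print("spout end",np.sort(a[m])[[0,3,10,30]], "closed", np.sort(a[m&(z>t[2]-.005)])[-5:], "zmin", np.sort(z[m])[[0,5,20]]-t[2])
E
```

```text
[[-95, 200], [-89, 201], [-83, 201], [-77, 201], [-71, 200], [-65, 200], [-59, 201], [-53, 200], [-47, 200], [-41, 201], [-35, 200], [-29, 200], [-23, 200]]
-0.00503754308752972 0.03929232425772167
7.775 [0.49666446 0.25130634 0.14892634] [ 0.01379625  0.8606155  -3.62219708] [-0.0200591  -0.14113862  0.0444747 ] 0.3790281645352035
spout end [-0.10095924 -0.10042637 -0.09915994 -0.09762674] closed [0.0198005  0.02013994 0.02250243 0.02256327 0.02285793] zmin [-0.01152477 -0.00824962 -0.00701021]
```

View pics/s6.png

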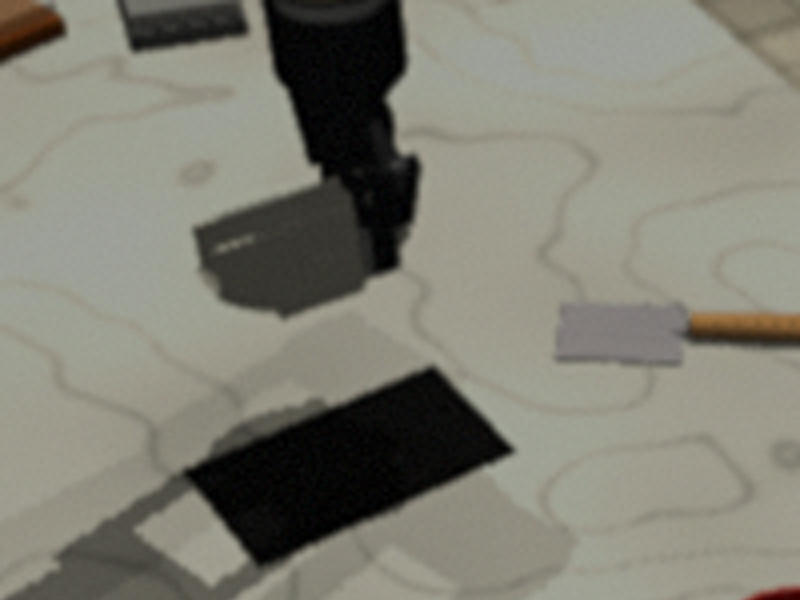

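Emit:
{"api": "play_rows", "payload": {
  "deltas": [
    [[0.002,-0.01,0],-0.02],
    [[0.006,-0.03,0],-0.06],
    [[0.012,-0.06,0],-0.12],
    [[0.021,-0.1,0],-0.2],
    [[0.03,-0.145,0],-0.28]
  ]
}}

```text
time: 8.4
tool_pos: [0.5269, 0.1041, 0.1487]
tool_rot: [-0.0, 0.122, 0.993, -0.0]
contact_force: [0.1, -0.9, -4.4]
gripper_width: 0.38
```

Emit:
{"api": "play_rows", "payload": {
  "deltas": [
    [[0.009,-0.045,0],-0.084],
    [[0.019,-0.09,0],-0.168],
    [[0.028,-0.135,0],-0.252],
    [[0.037,-0.18,0],-0.336],
    [[0.047,-0.225,0],-0.42]
  ]
}}

```text
time: 9.02
tool_pos: [0.5733, -0.1214, 0.1486]
tool_rot: [-0.001, 0.327, 0.945, -0.0]
contact_force: [0.7, -0.4, -3.5]
gripper_width: 0.377
```

Emit:
{"api": "play_rows", "payload": {
  "deltas": [
    [[0.01,-0.045,0],-0.08],
    [[0.019,-0.09,0],-0.16],
    [[0.027,-0.13,0],-0.23],
    [[0.034,-0.165,0],-0.29],
    [[0.039,-0.19,0],-0.34]
  ]
}}

```text
time: 9.65
tool_pos: [0.6118, -0.3116, 0.1482]
tool_rot: [-0.001, 0.482, 0.876, -0.0]
contact_force: [-0.2, 0.5, -3.1]
gripper_width: 0.38
```

Emit:
{"api": "play_rows", "payload": {
  "deltas": [
    [[0.004,-0.018,0],-0.03],
    [[0.006,-0.028,0],-0.045],
    [[0.007,-0.033,0],-0.046],
    [[0.007,-0.033,0],-0.046],
    [[0.007,-0.033,0],-0.046]
  ]
}}

```text
time: 10.28
tool_pos: [0.6201, -0.3408, 0.1493]
tool_rot: [-0.0, 0.499, 0.866, 0.0]
contact_force: [-0.4, -0.2, -3.2]
gripper_width: 0.381
```

```bash
cat > look.py <<'E'
from h import *
import sys
tag=sys.argv[1]
th,cy,im,d=tilt("side",verbose=True); s=status.state();print("tilt",th,"yaw",cy,s["time"],s["tool_pos"],s["contact_force"],s["ft_torque"],s["gripper_width"])
np.save("last_side.npy",d)
t,dt=grab_frame("top"); np.save("last_top.npy",dt)
a=cv2.resize(im[190:370,200:420],(528,432),interpolation=cv2.INTER_CUBIC)
b=cv2.resize(t[140:250,340:450-20],(270,330) ,interpolation=cv2.INTER_CUBIC)
o=np.zeros((432,798,3),np.uint8);o[:,:528]=a;o[:330,528:]=b
cv2.imwrite(f"pics/{tag}.png",o)
E
python3 look.py j1; python3 - <<'E'
from h import *
s=status.state();d=np.load("last_side.npy");C=cloud("side",d);P=C[(d>0)]
# jar rim
m=(np.hypot(P[:,0]-.5625,P[:,1]+.24)<.056)&(P[:,2]>.05)&(P[:,2]<.064)
q=P[m]; print(len(q), cv2.minEnclosingCircle(q[:,:2].astype(np.float32)), cv2.minAreaRect(q[:,:2].astype(np.float32)))
E
```

```text
[[-95, 201], [-89, 201], [-83, 200], [-77, 200], [-71, 200], [-65, 200], [-59, 200], [-53, 201], [-47, 200], [-41, 200], [-35, 200], [-29, 200], [-23, 201]]
tilt -0.0028103348119770705 yaw -1.045883335152768 10.325 [ 0.62019288 -0.34080174  0.14936965] [-0.28099909  0.18162149 -4.30023726] [-0.16188582 -0.08579302 -0.07416635] 0.3806216326714762
374 ((0.5630369782447815, -0.24441513419151306), 0.05074826627969742) ((0.5625362396240234, -0.24414175748825073), (0.0994558110833168, 0.09825169295072556), 51.42189025878906)
```

View pics/j1.png

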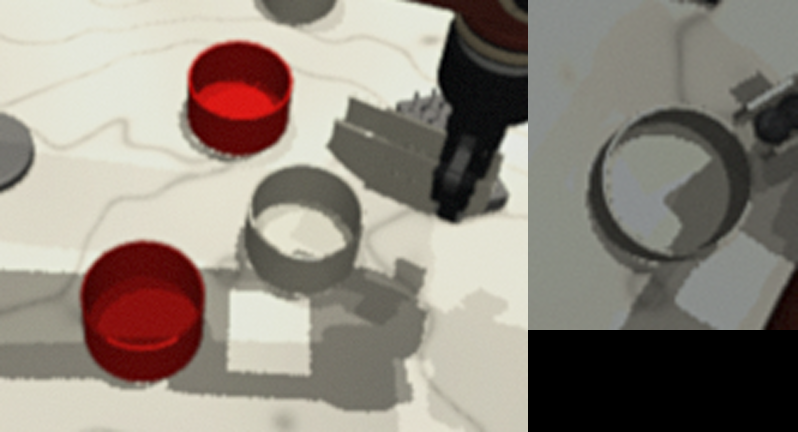

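```bash
python3 - <<'E'
from h import *
s=status.state();t=s["tool_pos"];u=np.array([.5,-.866])
for k in (0,-.101):
  p=np.array([*(t[:2]+k*u),t[2]+.02]); print(k,p,"top",proj("top",p),"side",proj("side",p))
im,d=grab_frame("top"); cv2.imwrite("pics/tf.png",im)
E
```

```text
0 [ 0.62017287 -0.34086139  0.16936742] top (np.float64(460.7241216983181), np.float64(155.99499800732684)) side (np.float64(390.7883726597164), np.float64(264.8396595129419))
-0.101 [ 0.56967287 -0.25339539  0.16936742] top (np.float64(412.24491409448297), np.float64(185.86922697546564)) side (np.float64(338.7504939074207), np.float64(243.2958326383287))
```

View pics/tf.png

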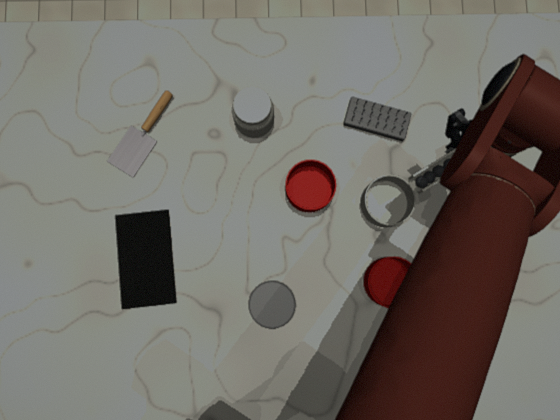

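```bash
python3 - <<'E'
from h import *
s=status.state();t=s["tool_pos"];cy=-1.046
u=np.array([np.cos(cy),np.sin(cy)]);n=np.array([-u[1],u[0]])
for c,j in (("side",(.5627,-.2443)),("top",(.5625,-.240))):
  d=np.load(f"last_{c}.npy");C=cloud(c,d)
  r=C[...,:2]-t[:2];a=r@u;b=r@n;z=C[...,2]
  m=(d>0)&(np.abs(b)<.03)&(a>-.13)&(a<-.02)&(z>t[2]+.015)&(z<t[2]+.06)
  print(c,m.sum(),"spout",np.sort(a[m])[[0,3,8,15]] if m.sum()>15 else 0,"lat",np.percentile(b[m],[1,50,99]) if m.sum() else 0)
  rj=np.array(j)-t[:2]; print(" jar a,b",rj@u,rj@n)
E
```

```text
side 1157 spout [-0.10012823 -0.09917935 -0.09728637 -0.0966027 ] lat [-0.01895856 -0.01482989  0.01540691]
 jar a,b -0.11247056373989725 -0.0013191532891397505
top 520 spout [-0.10391865 -0.10375575 -0.10320188 -0.10253285] lat [-0.01531283  0.00182772  0.01721248]
 jar a,b -0.11629210292162621 0.0006622195386012405
```

Emit:
{"api": "play_rows", "payload": {
  "deltas": [
    [[0.001,-0.002,-0.012],0],
    [[0.001,-0.002,-0.032],0],
    [[0.001,-0.002,-0.052],0],
    [[0.001,-0.002,-0.068],0],
    [[0.001,-0.002,-0.075],0]
  ]
}}

```text
time: 11.05
tool_pos: [0.6201, -0.3429, 0.0717]
tool_rot: [-0.002, 0.5, 0.866, 0.0]
contact_force: [-0.5, 0.4, -3.3]
gripper_width: 0.378
```

Emit:
{"api": "play_rows", "payload": {
  "deltas": [
    [[0,0,-0.001],0],
    [[0,0,-0.002],0],
    [[0,0,-0.002],0]
  ]
}}

```text
time: 11.42
tool_pos: [0.6216, -0.3439, 0.0734]
tool_rot: [0.001, 0.5, 0.866, -0.0]
contact_force: [0.2, 0.0, -4.7]
gripper_width: 0.381
```

```bash
python3 look.py j2
```

```text
[[-95, 124], [-89, 124], [-83, 124], [-77, 123], [-71, 123], [-65, 122], [-59, 123], [-53, 124], [-47, 123], [-41, 123], [-35, 124], [-29, 123], [-23, 123]]
tilt -0.009666788920564771 yaw -1.046793612200477 11.475 [ 0.62156078 -0.34387657  0.07326862] [ 0.08974397  0.13556793 -4.08409803] [-0.1029372  -0.1174082  -0.00132403] 0.3788921119102677
```

View pics/j2.png

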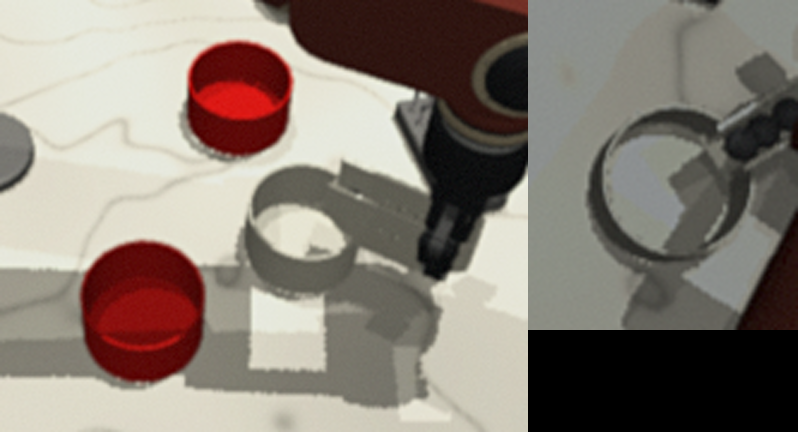

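Emit:
{"api": "play_rows", "payload": {
  "deltas": [
    [[0,0,-0.001],0],
    [[0,0,-0.002],0],
    [[0,0,-0.003],0],
    [[0,0,-0.003],0]
  ]
}}

```text
time: 12.02
tool_pos: [0.621, -0.3435, 0.0691]
tool_rot: [-0.0, 0.5, 0.866, 0.0]
contact_force: [0.1, 0.4, -4.1]
gripper_width: 0.381
```

```bash
cat > st.py <<'E'
from h import *
s=status.state();print(s["time"],np.round(s["tool_pos"],4),np.round(s["contact_force"],2),np.round(s["ft_torque"],3),s["gripper_width"])
E
python3 st.py
```

```text
12.025 [ 0.621  -0.3435  0.0691] [ 0.08  0.45 -4.13] [-0.165 -0.063  0.003] 0.3809281720722911
```

Emit:
{"api": "play_rows", "payload": {
  "deltas": [
    [[0,0,-0.001],0],
    [[0,0,-0.001],0],
    [[0,0,-0.001],0]
  ]
}}

```text
time: 12.4
tool_pos: [0.6211, -0.3436, 0.0683]
tool_rot: [-0.0, 0.5, 0.866, -0.0]
contact_force: [-1.0, -0.5, -3.1]
gripper_width: 0.385
```

Emit:
{"api": "play_rows", "payload": {
  "deltas": [
    [[0,0,-0.001],0],
    [[0,0,-0.001],0],
    [[0,0,-0.001],0]
  ]
}}

```text
time: 12.78
tool_pos: [0.6211, -0.3435, 0.0673]
tool_rot: [-0.0, 0.5, 0.866, 0.0]
contact_force: [-0.1, -0.8, -2.8]
gripper_width: 0.38
```

Emit:
{"api": "play_rows", "payload": {
  "deltas": [
    [[0,0,-0.001],0],
    [[0,0,-0.001],0],
    [[0,0,-0.001],0]
  ]
}}

```text
time: 13.15
tool_pos: [0.6211, -0.3435, 0.0662]
tool_rot: [-0.0, 0.5, 0.866, 0.0]
contact_force: [0.0, -0.9, -4.6]
gripper_width: 0.376
```

```bash
python3 st.py; python3 look.py j3
```

```text
13.15 [ 0.6211 -0.3435  0.0662] [ 0.05 -0.86 -4.59] [-0.138 -0.068 -0.014] 0.37594833161977137
[[-95, 117], [-89, 118], [-83, 118], [-77, 117], [-71, 117], [-65, 116], [-59, 117], [-53, 117], [-47, 117], [-41, 116], [-35, 117], [-29, 117], [-23, 116]]
tilt -0.010331859712337426 yaw -1.0468061451484432 13.2 [ 0.62107379 -0.34357175  0.06628354] [ 0.28444825 -0.01670614 -3.32909648] [-0.07948171 -0.06031737  0.02157378] 0.3826790351216547
```

View pics/j3.png

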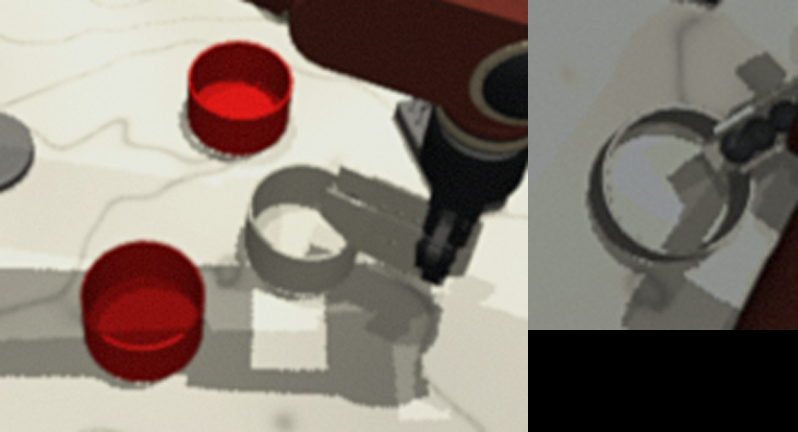

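Emit:
{"api": "play_rows", "payload": {
  "deltas": [
    [[0,0,0.003],0],
    [[0,0,0.006],0],
    [[-0.001,0.002,0.006],0],
    [[-0.002,0.0035,0.006],0],
    [[-0.002,0.0035,0.004],0]
  ]
}}

```text
time: 13.88
tool_pos: [0.6191, -0.3399, 0.0703]
tool_rot: [0.0, 0.5, 0.866, -0.0]
contact_force: [0.0, -0.4, -3.3]
gripper_width: 0.378
```

Emit:
{"api": "play_rows", "payload": {
  "deltas": [
    [[0,0,-0.001],0],
    [[0,0,-0.001],0],
    [[0,0,-0.001],0]
  ]
}}

```text
time: 14.25
tool_pos: [0.6191, -0.3401, 0.0693]
tool_rot: [0.0, 0.5, 0.866, 0.0]
contact_force: [1.1, -0.3, -4.3]
gripper_width: 0.382
```

```bash
python3 st.py
```

```text
14.25 [ 0.6191 -0.3401  0.0693] [ 1.07 -0.29 -4.28] [-0.151 -0.064  0.018] 0.38246257401854
```

Emit:
{"api": "play_rows", "payload": {
  "deltas": [
    [[0,0,-0.001],0],
    [[0,0,-0.001],0],
    [[0,0,-0.001],0]
  ]
}}

```text
time: 14.62
tool_pos: [0.6193, -0.3402, 0.0687]
tool_rot: [0.0, 0.5, 0.866, -0.0]
contact_force: [0.0, 0.3, -0.1]
gripper_width: 0.377
```

```bash
python3 st.py
```

```text
14.625 [ 0.6193 -0.3402  0.0687] [ 0.02  0.34 -0.09] [-0.04   0.059 -0.04 ] 0.3766798962778392
```

Emit:
{"api": "play_rows", "payload": {
  "deltas": [
    [[0,0,-0.001],0],
    [[0,0,-0.001],0],
    [[0,0,-0.001],0]
  ]
}}

```text
time: 15.0
tool_pos: [0.6194, -0.3404, 0.0684]
tool_rot: [0.0, 0.5, 0.866, -0.0]
contact_force: [-1.7, 0.6, 5.1]
gripper_width: 0.379
```

```bash
python3 st.py
```

```text
15.0 [ 0.6194 -0.3404  0.0684] [-1.71  0.61  5.06] [0.392 0.493 0.111] 0.37936940882205383
```

Emit:
{"api": "play_rows", "payload": {
  "deltas": [
    [[0,0,0.001],0],
    [[0,0,0.001],0]
  ],
  "grip": -0.24
}}

```text
time: 15.25
tool_pos: [0.6193, -0.3403, 0.0685]
tool_rot: [0.0, 0.5, 0.866, -0.0]
contact_force: [-0.4, -0.4, 3.3]
gripper_width: 0.379
```

Emit:
{"api": "play_rows", "payload": {
  "deltas": [
    [[-0.0003,0.0005,0.002],0],
    [[-0.001,0.0016,0.004],0],
    [[-0.0016,0.0029,0.0065],0],
    [[-0.0016,0.0029,0.0065],0]
  ],
  "grip": -0.235
}}

```text
time: 15.75
tool_pos: [0.6174, -0.3369, 0.0747]
tool_rot: [-0.0, 0.5, 0.866, 0.0]
contact_force: [0.2, 0.0, -3.6]
gripper_width: 0.386
```

```bash
python3 look.py j4
```

```text
[[-95, 125], [-89, 126], [-83, 126], [-77, 125], [-71, 126], [-65, 126], [-59, 124], [-53, 125], [-47, 125], [-41, 126], [-35, 125], [-29, 125], [-23, 124]]
tilt -0.01334313530429953 yaw -1.0466161859931615 15.8 [ 0.61747955 -0.33705521  0.0747285 ] [-0.20318886  0.20291329 -3.93578033] [-0.14795962 -0.08120032  0.04005651] 0.38400976781389057
```

View pics/j4.png

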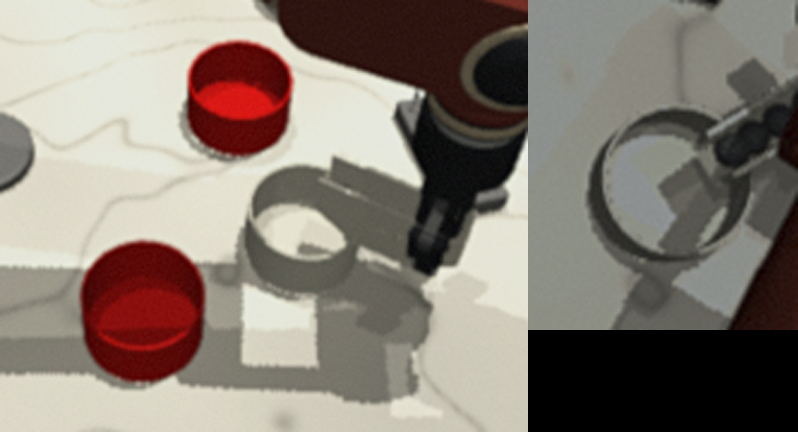

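Emit:
{"api": "play_rows", "payload": {
  "deltas": [
    [[0,0,0],0],
    [[0,0,0],0]
  ],
  "grip": -0.232
}}

```text
time: 16.1
tool_pos: [0.6175, -0.3372, 0.0747]
tool_rot: [-0.0, 0.5, 0.866, -0.0]
contact_force: [-0.5, -0.6, -3.4]
gripper_width: 0.384
```

```bash
python3 - <<'E'
from h import *
print(tilt("side")[0])
E
python3 st.py
```

```text
-0.014467227388564523
16.15 [ 0.6175 -0.3372  0.0747] [ 0.91 -0.64 -4.84] [-0.12  -0.116 -0.013] 0.38543572509707485
```

Emit:
{"api": "play_rows", "payload": {
  "deltas": [
    [[0,0,0],0],
    [[0,0,0],0]
  ],
  "grip": -0.229
}}

```text
time: 16.4
tool_pos: [0.6176, -0.3372, 0.0751]
tool_rot: [0.0, 0.5, 0.866, 0.0]
contact_force: [-0.2, 0.0, -2.2]
gripper_width: 0.386
```

```bash
python3 - <<'E'
from h import *
print(tilt("side")[0])
E
python3 st.py
```

```text
0.07891191217362124
16.45 [ 0.6176 -0.3372  0.0751] [-0.16 -0.55 -2.56] [-0.068 -0.     0.003] 0.3860426237486613
```

Emit:
{"api": "play_rows", "payload": {
  "deltas": [
    [[-0.0008,0.0014,0.0025],0],
    [[-0.0017,0.0029,0.005],0],
    [[-0.0026,0.0045,0.0075],0],
    [[-0.0035,0.006,0.01],0],
    [[-0.0043,0.0074,0.012],0]
  ]
}}

```text
time: 17.08
tool_pos: [0.6132, -0.3297, 0.0871]
tool_rot: [0.0, 0.5, 0.866, 0.0]
contact_force: [-0.0, 0.1, -2.1]
gripper_width: 0.384
```

```bash
python3 look.py j5
```

```text
[[-95, 111], [-89, 112], [-83, 114], [-77, 115], [-71, 116], [-65, 119], [-59, 121], [-53, 122], [-47, 124], [-41, 124], [-35, 127], [-29, 128], [-23, 130]]
tilt 0.2596230022998099 yaw -1.0468237499344428 17.125 [ 0.61318744 -0.32950063  0.08725261] [ 0.48253719 -0.99987822 -1.97885874] [ 0.07631804  0.07719108 -0.0135755 ] 0.38130941239539123
```

View pics/j5.png

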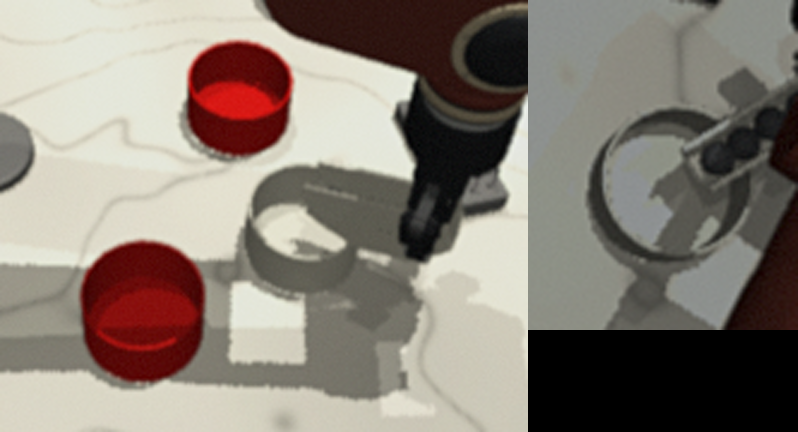

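Emit:
{"api": "play_rows", "payload": {
  "deltas": [
    [[-0.001,0.0018,0.0025],0],
    [[-0.0021,0.0037,0.005],0],
    [[-0.0021,0.0037,0.005],0]
  ]
}}

```text
time: 17.55
tool_pos: [0.611, -0.3258, 0.092]
tool_rot: [-0.0, 0.5, 0.866, 0.0]
contact_force: [-1.1, 0.1, -1.7]
gripper_width: 0.386
```

```bash
python3 look.py j6
```

```text
[[-95, 107], [-89, 108], [-83, 110], [-77, 113], [-71, 116], [-65, 116], [-59, 120], [-53, 122], [-47, 123], [-41, 126], [-35, 129], [-29, 132], [-23, 133]]
tilt 0.3588500742819315 yaw -1.0466785676970805 17.6 [ 0.61102372 -0.32580249  0.09196118] [ 0.1657772   0.9967348  -0.28505072] [0.19681122 0.06690495 0.02602794] 0.38434547708123384
```

View pics/j6.png

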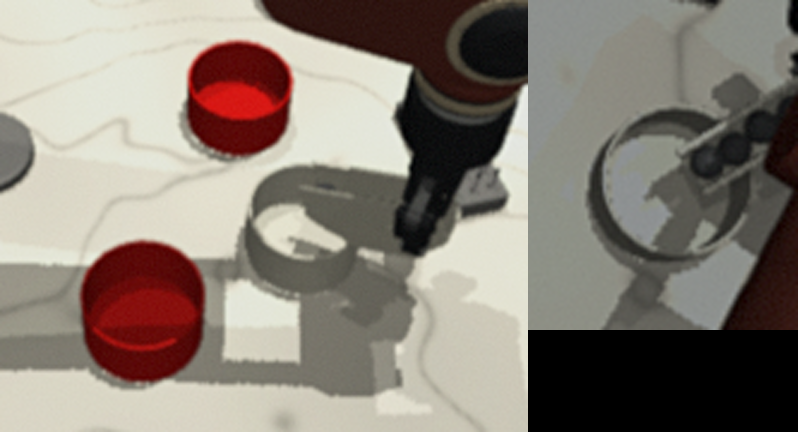

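Emit:
{"api": "play_rows", "payload": {
  "deltas": [
    [[-0.0008,0.0015,0.0015],0],
    [[-0.0008,0.0015,0.0015],0]
  ]
}}

```text
time: 17.9
tool_pos: [0.6103, -0.3245, 0.0934]
tool_rot: [0.0, 0.5, 0.866, -0.0]
contact_force: [0.4, 0.1, -1.4]
gripper_width: 0.385
```

```bash
python3 look.py j7
```

```text
[[-95, 107], [-89, 107], [-83, 110], [-77, 113], [-71, 114], [-65, 117], [-59, 120], [-53, 123], [-47, 124], [-41, 126], [-35, 130], [-29, 132], [-23, 134]]
tilt 0.3757984647905373 yaw -1.0467234838668014 17.95 [ 0.61029871 -0.32452536  0.09333627] [ 0.02206567  0.64985165 -0.98322546] [ 0.05215773  0.00966388 -0.02749503] 0.3859787460773167
```

View pics/j7.png

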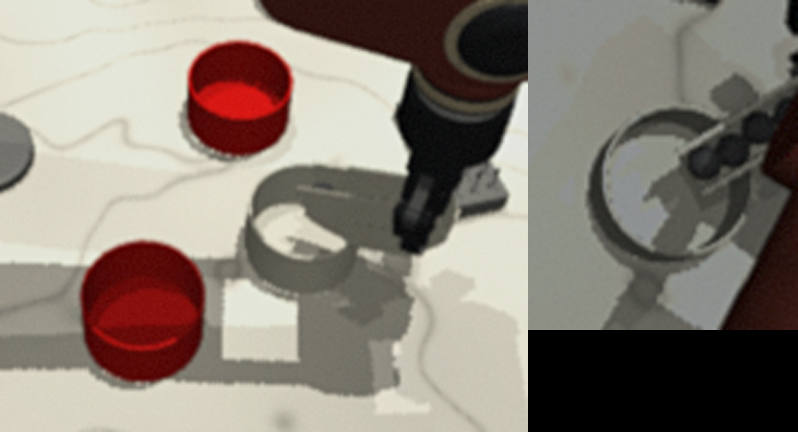

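Emit:
{"api": "play_rows", "payload": {
  "deltas": [
    [[-0.0008,0.0015,0.0015],0],
    [[-0.0008,0.0015,0.0015],0]
  ]
}}

```text
time: 18.25
tool_pos: [0.6094, -0.323, 0.0949]
tool_rot: [-0.0, 0.5, 0.866, -0.0]
contact_force: [0.6, 0.9, -1.3]
gripper_width: 0.383
```

```bash
python3 look.py j8
```

```text
[[-95, 104], [-89, 107], [-83, 109], [-77, 112], [-71, 114], [-65, 116], [-59, 119], [-53, 122], [-47, 124], [-41, 126], [-35, 129], [-29, 133], [-23, 135]]
tilt 0.40140703830005703 yaw -1.0467134178500834 18.3 [ 0.60941909 -0.32303044  0.09485537] [-0.36368669  0.47956212 -1.91569736] [-0.01096943  0.0705552  -0.05986812] 0.38579923807721095
```

View pics/j8.png

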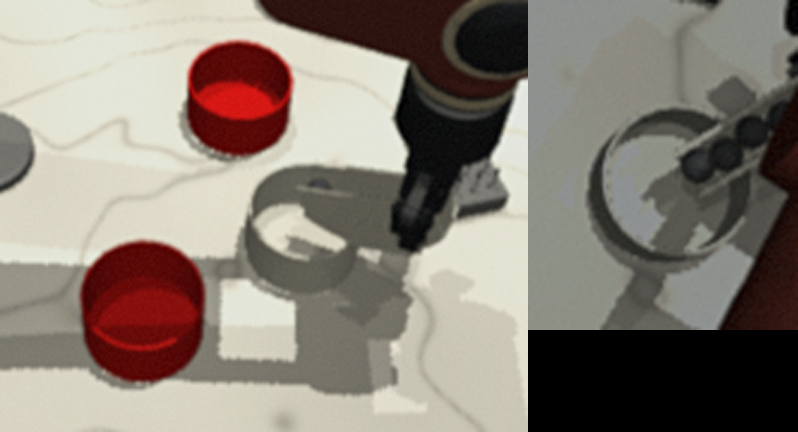

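Tilt 0.40; the first ball is at the lip (crop 318,183 / 695,165). I continue in small steps.

Emit:
{"api": "play_rows", "payload": {
  "deltas": [
    [[-0.0006,0.001,0.001],0],
    [[-0.0006,0.001,0.001],0]
  ]
}}

```text
time: 18.6
tool_pos: [0.6089, -0.322, 0.0959]
tool_rot: [-0.0, 0.5, 0.866, -0.0]
contact_force: [0.1, -0.4, -1.7]
gripper_width: 0.387
```

```bash
python3 look.py j9
```

```text
[[-95, 104], [-89, 106], [-83, 108], [-77, 111], [-71, 114], [-65, 117], [-59, 119], [-53, 122], [-47, 125], [-41, 126], [-35, 130], [-29, 132], [-23, 135]]
tilt 0.4132879651758107 yaw -1.0467072019977302 18.65 [ 0.60886399 -0.32205002  0.09587203] [-0.80103571  0.31358808 -1.66160953] [0.04065365 0.05722704 0.02185749] 0.38653394308244504
```

View pics/j9.png

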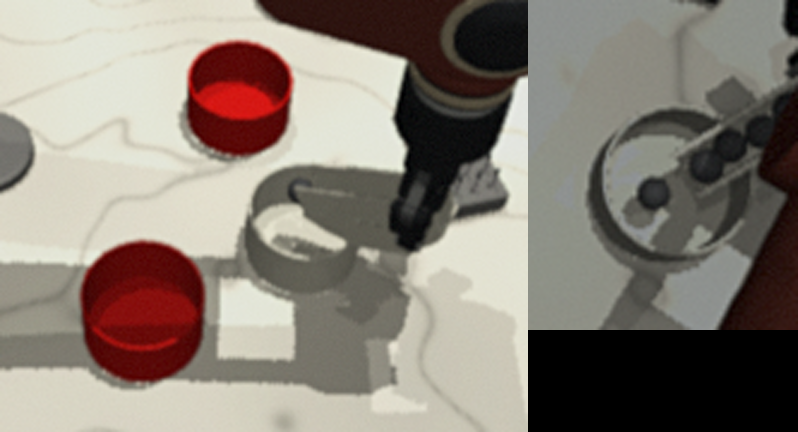

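Emit:
{"api": "play_rows", "payload": {
  "deltas": [
    [[0,0,0],0],
    [[0,0,0],0]
  ]
}}

```text
time: 18.95
tool_pos: [0.6089, -0.3221, 0.0959]
tool_rot: [-0.0, 0.5, 0.866, 0.0]
contact_force: [-1.0, 0.7, -1.8]
gripper_width: 0.388
```

```bash
python3 look.py j10
```

```text
[[-95, 104], [-89, 106], [-83, 108], [-77, 111], [-71, 113], [-65, 116], [-59, 119], [-53, 123], [-47, 124], [-41, 126], [-35, 130], [-29, 133], [-23, 135]]
tilt 0.4139784881905058 yaw -1.0467679393236629 19.0 [ 0.60890899 -0.32206424  0.09586446] [-0.72916784  0.33254766 -0.78727594] [ 0.06161347  0.05522979 -0.00157184] 0.38368273463447294
```

View pics/j10.png

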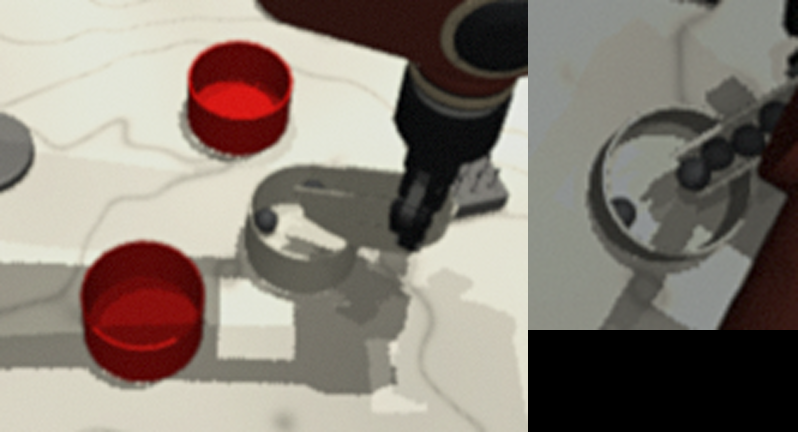

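Emit:
{"api": "play_rows", "payload": {
  "deltas": [
    [[0,0,0],0],
    [[0,0,0],0],
    [[0,0,0],0]
  ]
}}

```text
time: 19.42
tool_pos: [0.609, -0.3222, 0.096]
tool_rot: [0.0, 0.5, 0.866, -0.0]
contact_force: [-0.5, 0.1, -1.0]
gripper_width: 0.39
```

```bash
python3 look.py j11
```

```text
[[-95, 104], [-89, 105], [-83, 107], [-77, 111], [-71, 114], [-65, 117], [-59, 119], [-53, 122], [-47, 123], [-41, 127], [-35, 130], [-29, 132], [-23, 135]]
tilt 0.4145816996564075 yaw -1.0468839438678454 19.475 [ 0.60903255 -0.32220759  0.09596065] [-0.25043755  0.69914427 -0.67485598] [-0.035239   -0.03882016 -0.00431898] 0.3925506991450606
```

View pics/j11.png

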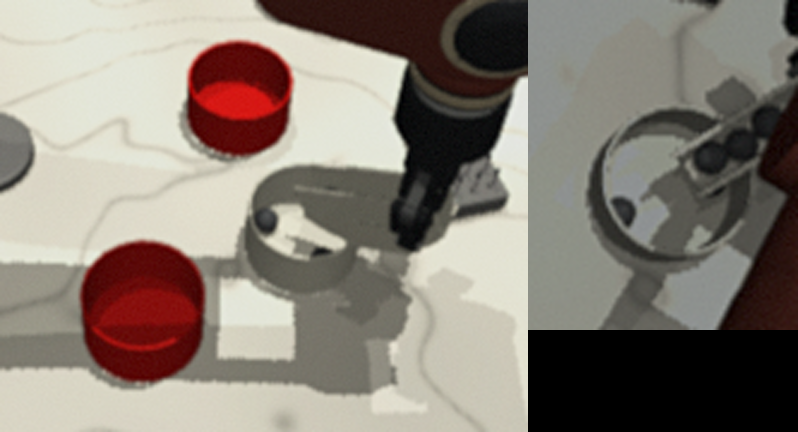

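Emit:
{"api": "play_rows", "payload": {
  "deltas": [
    [[0,0,0],0],
    [[0,0,0],0],
    [[0,0,0],0]
  ]
}}

```text
time: 19.9
tool_pos: [0.609, -0.3222, 0.0959]
tool_rot: [0.0, 0.5, 0.866, -0.0]
contact_force: [0.2, -0.1, 0.2]
gripper_width: 0.39
```

```bash
python3 look.py j12
```

```text
[[-95, 104], [-89, 106], [-83, 109], [-77, 111], [-71, 114], [-65, 116], [-59, 120], [-53, 122], [-47, 123], [-41, 127], [-35, 130], [-29, 133], [-23, 135]]
tilt 0.413243124090396 yaw -1.046794705882395 19.95 [ 0.60899742 -0.32215794  0.09588077] [ 0.41254033 -1.02052492 -0.18905799] [-0.1214057  -0.07256588 -0.01975526] 0.38721077120412417
```

View pics/j12.png

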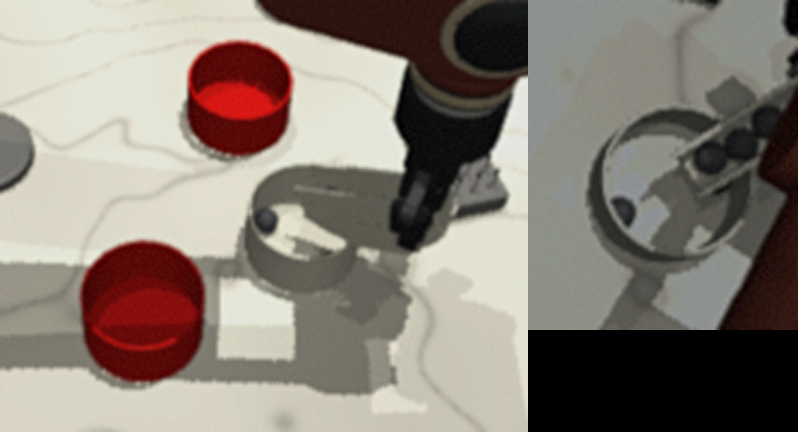

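Emit:
{"api": "play_rows", "payload": {
  "deltas": [
    [[-0.0008,0.0014,0.0015],0],
    [[-0.0016,0.0028,0.003],0],
    [[-0.0016,0.0028,0.003],0]
  ]
}}

```text
time: 20.38
tool_pos: [0.6071, -0.3189, 0.0988]
tool_rot: [-0.0, 0.5, 0.866, 0.0]
contact_force: [0.0, 0.2, -1.5]
gripper_width: 0.389
```

```bash
python3 look.py j13
```

```text
[[-95, 101], [-89, 103], [-83, 106], [-77, 110], [-71, 113], [-65, 116], [-59, 118], [-53, 121], [-47, 124], [-41, 127], [-35, 130], [-29, 134], [-23, 136]]
tilt 0.45986116417260237 yaw -1.0466928747430626 20.425 [ 0.60711008 -0.3189128   0.09875038] [-0.5270996   1.75271203 -1.25556452] [0.15346085 0.0218526  0.01411663] 0.38692732030821136
```

View pics/j13.png

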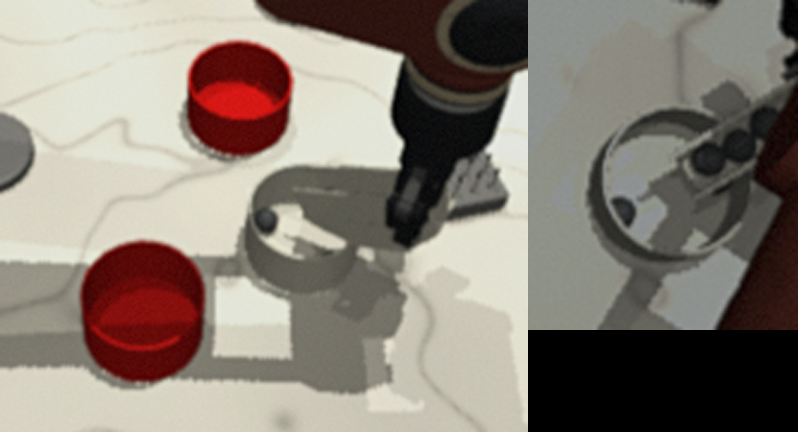

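Emit:
{"api": "play_rows", "payload": {
  "deltas": [
    [[-0.0006,0.001,0.0009],0],
    [[-0.0012,0.002,0.0018],0],
    [[-0.0012,0.002,0.0018],0]
  ]
}}

```text
time: 20.85
tool_pos: [0.606, -0.3171, 0.1005]
tool_rot: [-0.0, 0.5, 0.866, -0.0]
contact_force: [-0.3, -0.2, -1.7]
gripper_width: 0.383
```

```bash
python3 look.py j14
```

```text
[[-95, 99], [-89, 102], [-83, 104], [-77, 107], [-71, 110], [-65, 114], [-59, 117], [-53, 121], [-47, 125], [-41, 126], [-35, 130], [-29, 134], [-23, 138]]
tilt 0.4961147893670333 yaw -1.0466634377661803 20.9 [ 0.6059393  -0.31717477  0.10049581] [-0.59646828 -0.07501903 -2.22973022] [ 0.04612497 -0.0444584  -0.02415942] 0.386146939954087
```

View pics/j14.png

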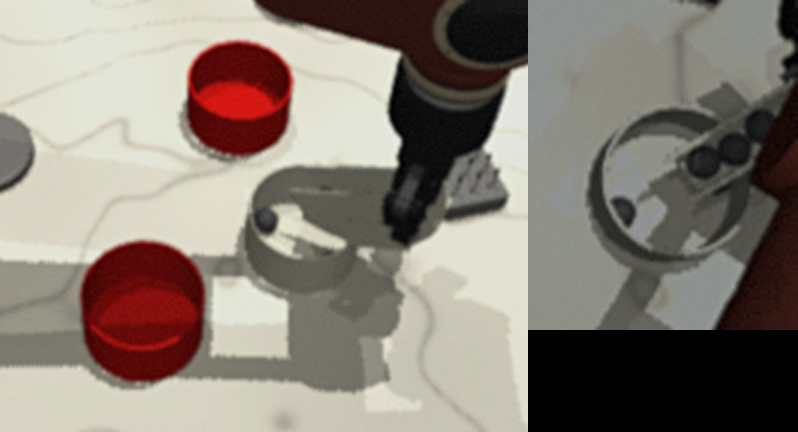

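Emit:
{"api": "play_rows", "payload": {
  "deltas": [
    [[-0.0009,0.0016,0.0013],0],
    [[-0.0009,0.0016,0.0013],0],
    [[-0.0009,0.0016,0.0013],0]
  ]
}}

```text
time: 21.32
tool_pos: [0.6052, -0.3156, 0.102]
tool_rot: [-0.0, 0.5, 0.866, -0.0]
contact_force: [-1.1, 0.6, -1.6]
gripper_width: 0.386
```

```bash
python3 look.py j15
```

```text
[[-89, 99], [-83, 102], [-77, 106], [-71, 109], [-65, 112], [-59, 117], [-53, 121], [-47, 123], [-41, 127], [-35, 131], [-29, 135], [-23, 136]]
tilt 0.5328458255842552 yaw -1.046700860491811 21.375 [ 0.60518553 -0.31562788  0.10196565] [-0.71553265  0.62343611 -1.63521698] [0.09475807 0.07017577 0.02706112] 0.3850762800353058
```

View pics/j15.png

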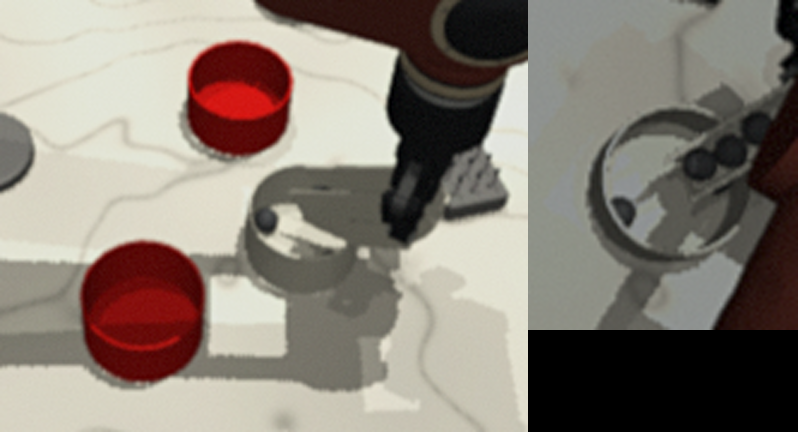

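Emit:
{"api": "play_rows", "payload": {
  "deltas": [
    [[-0.0006,0.001,0.0008],0],
    [[-0.0006,0.001,0.0008],0]
  ]
}}

```text
time: 21.68
tool_pos: [0.6046, -0.3146, 0.1027]
tool_rot: [-0.0, 0.5, 0.866, -0.0]
contact_force: [0.0, -0.3, -1.3]
gripper_width: 0.385
```

```bash
python3 look.py j16
```

```text
[[-89, 98], [-83, 102], [-77, 105], [-71, 108], [-65, 113], [-59, 116], [-53, 120], [-47, 124], [-41, 127], [-35, 130], [-29, 135], [-23, 138]]
tilt 0.5523737386636541 yaw -1.046810740000824 21.725 [ 0.60459759 -0.31460922  0.10274481] [-0.20338292  1.2764334  -2.94647573] [0.02352906 0.01292041 0.00458402] 0.38889264093062387
```

View pics/j16.png

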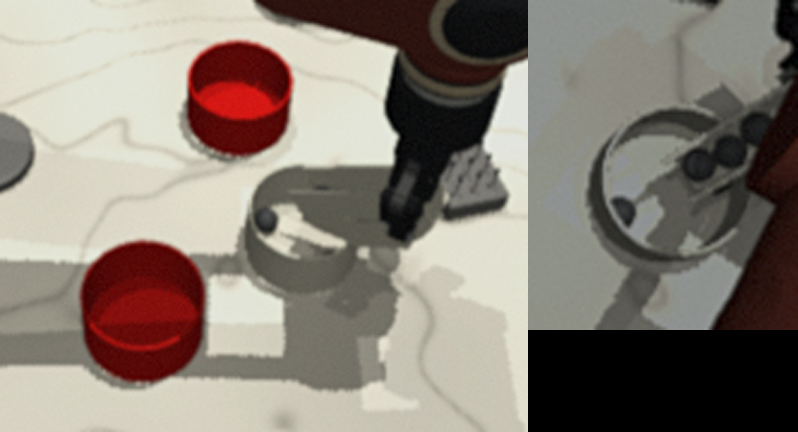

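Emit:
{"api": "play_rows", "payload": {
  "deltas": [
    [[-0.0006,0.001,0.0008],0],
    [[-0.0006,0.001,0.0008],0]
  ]
}}

```text
time: 22.02
tool_pos: [0.604, -0.3136, 0.1035]
tool_rot: [0.0, 0.5, 0.866, -0.0]
contact_force: [-0.3, 0.2, -2.4]
gripper_width: 0.386
```

```bash
python3 look.py j17
```

```text
[[-89, 96], [-83, 100], [-77, 103], [-71, 108], [-65, 112], [-59, 115], [-53, 119], [-47, 123], [-41, 127], [-35, 130], [-29, 135], [-23, 138]]
tilt 0.5720544992977105 yaw -1.046771001183692 22.075 [ 0.60400479 -0.31360437  0.10353492] [-0.25123717  0.50540527 -2.44018289] [0.03831715 0.05117281 0.02260518] 0.38396238508708125
```

View pics/j17.png

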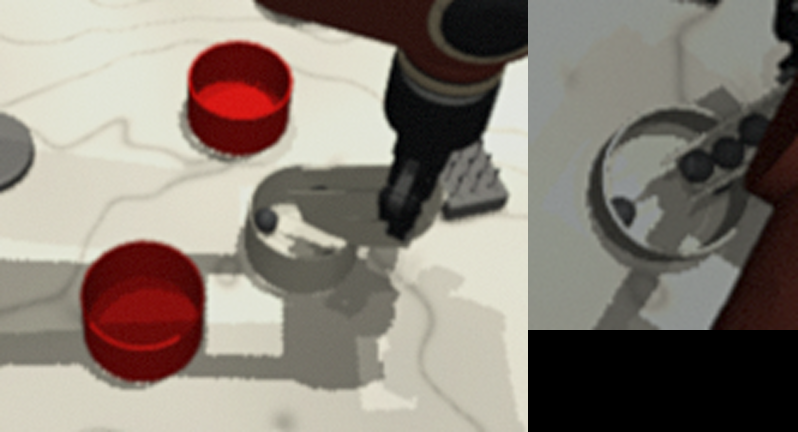

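Emit:
{"api": "play_rows", "payload": {
  "deltas": [
    [[-0.0006,0.0011,0.0008],0],
    [[-0.0006,0.0011,0.0008],0]
  ]
}}

```text
time: 22.38
tool_pos: [0.6034, -0.3125, 0.1043]
tool_rot: [-0.0, 0.5, 0.866, 0.0]
contact_force: [0.7, 0.4, -2.2]
gripper_width: 0.387
```

```bash
python3 look.py j18
```

```text
[[-89, 94], [-83, 99], [-77, 102], [-71, 106], [-65, 111], [-59, 114], [-53, 118], [-47, 123], [-41, 127], [-35, 130], [-29, 135], [-23, 138]]
tilt 0.5892680651318017 yaw -1.0467339988153221 22.425 [ 0.60337061 -0.31253532  0.10436836] [ 0.05176611  0.57886072 -1.79771755] [ 0.04590091 -0.03456044  0.02045151] 0.38451536238764994
```

View pics/j18.png

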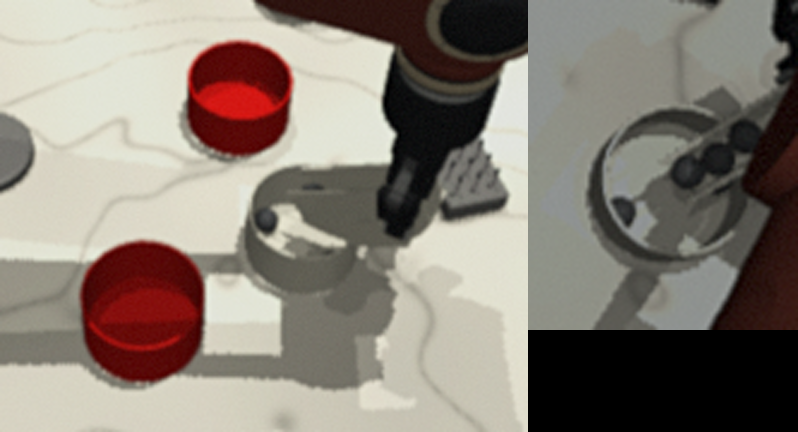

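Emit:
{"api": "play_rows", "payload": {
  "deltas": [
    [[0,0,0],0]
  ]
}}

```text
time: 22.6
tool_pos: [0.6035, -0.3126, 0.1044]
tool_rot: [0.0, 0.5, 0.866, -0.0]
contact_force: [0.1, 1.1, -2.0]
gripper_width: 0.388
```

```bash
python3 look.py j19
```

```text
[[-95, 33], [-89, 94], [-83, 98], [-77, 102], [-71, 107], [-65, 110], [-59, 114], [-53, 119], [-47, 123], [-41, 126], [-35, 130], [-29, 135], [-23, 139]]
tilt 0.6141158110654489 yaw -1.046846617512859 22.65 [ 0.60345659 -0.31271421  0.10440386] [-1.31126009 -0.31535301 -1.90319397] [ 0.02374652 -0.0468276   0.06339338] 0.38211817719308544
```

View pics/j19.png

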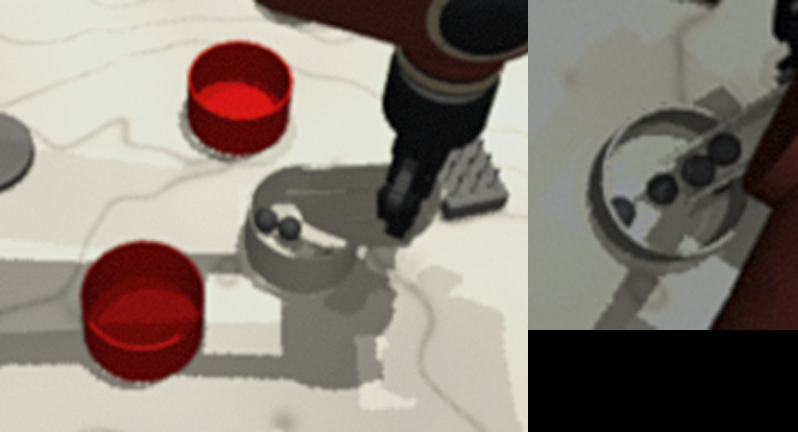

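Emit:
{"api": "play_rows", "payload": {
  "deltas": [
    [[0.0034,-0.0059,-0.0044],0],
    [[0.0058,-0.01,-0.0089],0],
    [[0.0083,-0.0145,-0.014],0]
  ]
}}

```text
time: 23.08
tool_pos: [0.6126, -0.3282, 0.091]
tool_rot: [0.001, 0.5, 0.866, -0.0]
contact_force: [1.8, -1.3, 2.5]
gripper_width: 0.385
```

```bash
python3 look.py j20
```

```text
[[-95, 108], [-89, 109], [-83, 112], [-77, 114], [-71, 116], [-65, 118], [-59, 119], [-53, 121], [-47, 124], [-41, 126], [-35, 128], [-29, 131], [-23, 132]]
tilt 0.3249964542445461 yaw -1.0470427308629486 23.125 [ 0.61262471 -0.32862483  0.09023228] [ 1.96295587 -2.83122657  3.74846425] [-0.36979198 -0.32844536 -0.03868804] 0.3832743844096685
```

View pics/j20.png

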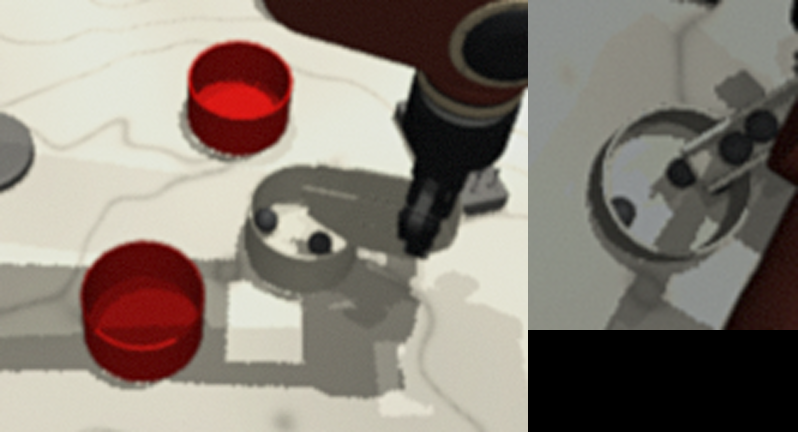

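Emit:
{"api": "play_rows", "payload": {
  "deltas": [
    [[0.0013,-0.0023,-0.003],0],
    [[0.0026,-0.0046,-0.007],0],
    [[0.0039,-0.0068,-0.011],0],
    [[0.0051,-0.0089,-0.0153],0],
    [[0.0051,-0.0089,-0.0153],0]
  ]
}}

```text
time: 23.8
tool_pos: [0.6162, -0.3355, 0.0737]
tool_rot: [-0.001, 0.5, 0.866, 0.0]
contact_force: [0.4, -1.3, -0.7]
gripper_width: 0.381
```

```bash
python3 look.py j21
```

```text
[[-95, 117], [-89, 119], [-83, 118], [-77, 119], [-71, 120], [-65, 119], [-59, 119], [-53, 120], [-47, 120], [-41, 120], [-35, 121], [-29, 121], [-23, 122]]
tilt 0.04685557134690562 yaw -1.0469026042357252 23.85 [ 0.61604752 -0.33533163  0.07369124] [ 0.70784133 -0.81953947 -0.59705414] [-0.08705839 -0.08128846 -0.00613057] 0.3851530137025327
```

View pics/j21.png

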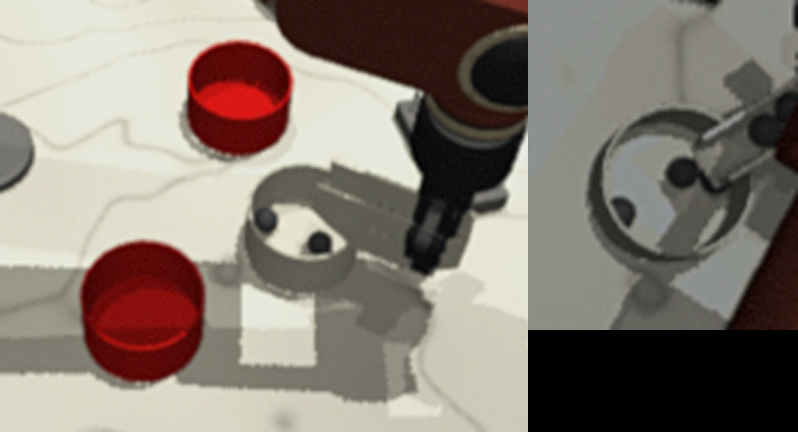

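Emit:
{"api": "play_rows", "payload": {
  "deltas": [
    [[0,0,0],0],
    [[0,0,0],0],
    [[0,0,0.01],0],
    [[0,0,0.03],0],
    [[0,0,0.05],0]
  ],
  "grip": -0.5
}}

```text
time: 24.52
tool_pos: [0.6172, -0.3363, 0.1274]
tool_rot: [0.001, 0.5, 0.866, -0.0]
contact_force: [-0.4, 0.2, -1.6]
gripper_width: 0.378
```

Emit:
{"api": "play_rows", "payload": {
  "deltas": [
    [[0,0,0.018],0],
    [[0,0,0.026],0],
    [[0,0,0.028],0],
    [[0,0,0.028],0]
  ]
}}

```text
time: 25.02
tool_pos: [0.6164, -0.3357, 0.1522]
tool_rot: [-0.001, 0.5, 0.866, 0.0]
contact_force: [-0.8, 0.1, -2.7]
gripper_width: 0.379
```

```bash
python3 look.py j22
```

```text
[[-95, 196], [-89, 196], [-83, 197], [-77, 197], [-71, 198], [-65, 197], [-59, 197], [-53, 198], [-47, 198], [-41, 199], [-35, 199], [-29, 199], [-23, 200]]
tilt 0.046981548059465826 yaw -1.0467708482374531 25.075 [ 0.61628758 -0.33564863  0.15187758] [ 0.116204   -0.49762667 -2.69811605] [-0.10009428 -0.05469371 -0.01218375] 0.3807981858349102
```

View pics/j22.png

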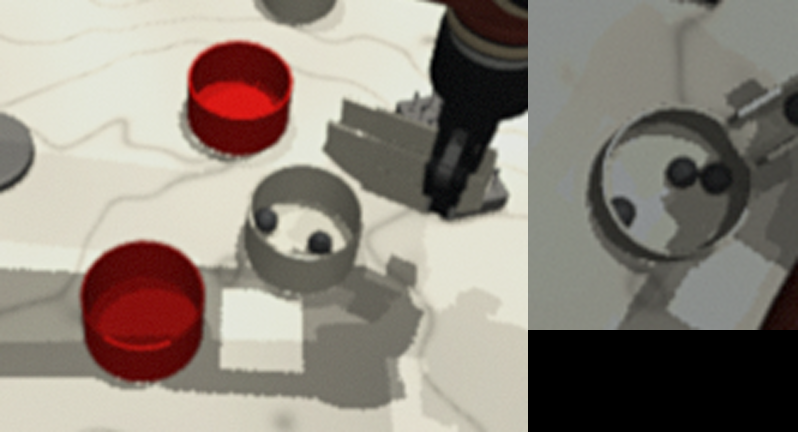

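Emit:
{"api": "play_rows", "payload": {
  "deltas": [
    [[-0.002,0.01,0],0.02],
    [[-0.006,0.03,0],0.06],
    [[-0.012,0.06,0],0.12],
    [[-0.02,0.1,0],0.2],
    [[-0.029,0.145,0],0.28]
  ]
}}

```text
time: 25.75
tool_pos: [0.587, -0.1886, 0.1529]
tool_rot: [-0.0, 0.372, 0.928, 0.0]
contact_force: [-0.1, 0.5, -1.9]
gripper_width: 0.376
```

Emit:
{"api": "play_rows", "payload": {
  "deltas": [
    [[-0.009,0.045,0],0.084],
    [[-0.018,0.09,0],0.168],
    [[-0.027,0.135,0],0.252],
    [[-0.036,0.18,0],0.336],
    [[-0.045,0.225,0],0.42]
  ]
}}

```text
time: 26.38
tool_pos: [0.5414, 0.0365, 0.153]
tool_rot: [0.0, 0.17, 0.985, 0.0]
contact_force: [0.6, 0.0, -3.1]
gripper_width: 0.378
```

Emit:
{"api": "play_rows", "payload": {
  "deltas": [
    [[-0.009,0.045,0],0.08],
    [[-0.018,0.09,0],0.16],
    [[-0.025,0.13,0],0.23],
    [[-0.031,0.165,0],0.29],
    [[-0.036,0.19,0],0.34]
  ]
}}

```text
time: 27.0
tool_pos: [0.505, 0.2263, 0.1529]
tool_rot: [-0.0, 0.001, 1.0, 0.0]
contact_force: [0.2, -0.6, -2.8]
gripper_width: 0.38
```

Emit:
{"api": "play_rows", "payload": {
  "deltas": [
    [[-0.003,0.013,0],0.03],
    [[-0.005,0.021,0],0.046],
    [[-0.005,0.023,0],0.046],
    [[-0.005,0.023,0],0.046]
  ]
}}

```text
time: 27.5
tool_pos: [0.502, 0.2465, 0.153]
tool_rot: [0.0, -0.019, 1.0, -0.0]
contact_force: [0.1, -0.2, -2.5]
gripper_width: 0.378
```

```bash
python3 - <<'E'
from h import *
th,cy,im,d=tilt("side",verbose=True); print(th,cy); s=status.state();print(s["time"],s["tool_pos"],s["contact_force"],s["gripper_width"])
cv2.imwrite("pics/b1.png",cv2.resize(im[60:230,100:300],None,fx=4,fy=4,interpolation=cv2.INTER_CUBIC)[:600])
C=cloud("side",d);t=s["tool_pos"];u=np.array([np.cos(cy),np.sin(cy)]);n=np.array([-u[1],u[0]])
r=C[...,:2]-t[:2];a=r@u;b=r@n;z=C[...,2]
m=(d>0)&(np.abs(b)<.023)&(a>-.13)&(a<.03)&(z>t[2]-.03)&(z<t[2]+.06)
print("spout end",np.sort(a[m])[[0,3,10,30]])
E
```

```text
[[-95, 197], [-89, 196], [-83, 197], [-77, 198], [-71, 197], [-65, 198], [-59, 197], [-53, 198], [-47, 198], [-41, 199], [-35, 199], [-29, 200], [-23, 200]]
0.047677051089658 0.03842327964893766
27.55 [0.50199757 0.24644538 0.15295537] [ 0.13826806 -0.7222992  -2.69753284] 0.37992434733310143
spout end [-0.09859696 -0.09753055 -0.09673212 -0.09547692]
```

View pics/b1.png

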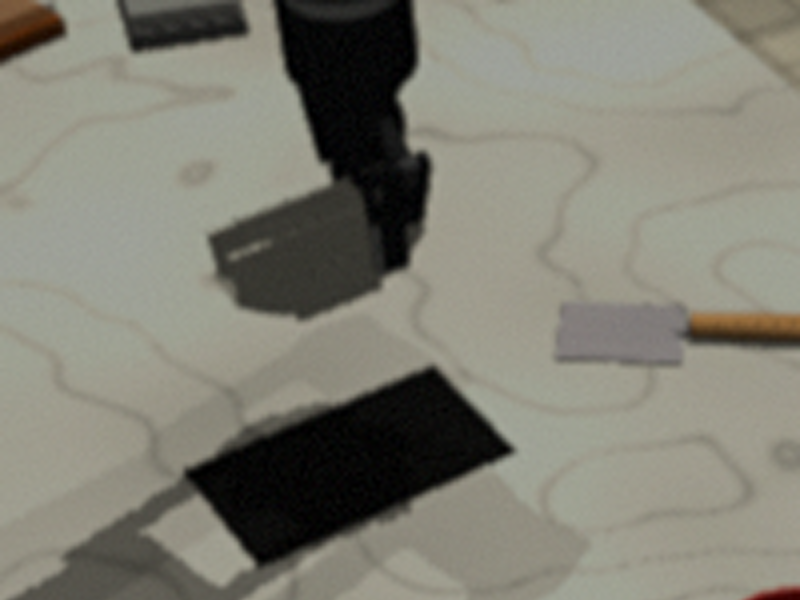

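Emit:
{"api": "play_rows", "payload": {
  "deltas": [
    [[-0.001,0,-0.015],0],
    [[-0.002,0,-0.04],0],
    [[-0.003,0,-0.07],0],
    [[-0.004,0,-0.095],0],
    [[-0.004,0,-0.112],0]
  ]
}}

```text
time: 28.18
tool_pos: [0.4966, 0.2463, 0.0385]
tool_rot: [-0.001, -0.019, 1.0, -0.0]
contact_force: [-0.0, -0.2, -2.7]
gripper_width: 0.384
```

Emit:
{"api": "play_rows", "payload": {
  "deltas": [
    [[0,0,-0.008],0],
    [[0,0,-0.013],0],
    [[0,0,-0.015],0],
    [[0,0,-0.016],0],
    [[0,0,-0.016],0]
  ]
}}

```text
time: 28.8
tool_pos: [0.4982, 0.2472, 0.0255]
tool_rot: [0.0, -0.02, 1.0, 0.0]
contact_force: [-0.1, -0.5, -1.2]
gripper_width: 0.382
```

```bash
python3 st.py; python3 - <<'E'
from h import *
print(tilt("side",verbose=True)[0])
E
```

```text
28.8 [0.4982 0.2472 0.0255] [-0.15 -0.53 -1.22] [ 0.003 -0.088  0.055] 0.38235652693853994
[[-95, 69], [-89, 70], [-83, 70], [-77, 69], [-71, 71], [-65, 71], [-59, 71], [-53, 70], [-47, 73], [-41, 72], [-35, 72], [-29, 72], [-23, 72]]
0.044905842196089805
```

Emit:
{"api": "play_rows", "payload": {
  "deltas": [
    [[0,0,-0.001],0],
    [[0,0,-0.002],0],
    [[0,0,-0.003],0],
    [[0,0,-0.003],0]
  ],
  "grip": -0.23
}}

```text
time: 29.35
tool_pos: [0.4976, 0.247, 0.0218]
tool_rot: [-0.0, -0.02, 1.0, -0.0]
contact_force: [-0.5, 0.4, -2.4]
gripper_width: 0.388
```

```bash
python3 st.py; python3 - <<'E'
from h import *
print(tilt("side",verbose=True)[0])
E
```

```text
29.35 [0.4976 0.247  0.0218] [-0.48  0.45 -2.4 ] [-0.021 -0.063  0.003] 0.3876347578528234
[[-95, 64], [-89, 66], [-83, 66], [-77, 67], [-71, 67], [-65, 66], [-59, 67], [-53, 68], [-47, 68], [-41, 67], [-35, 68], [-29, 68], [-23, 68]]
0.04787718858495454
```

Emit:
{"api": "play_rows", "payload": {
  "deltas": [
    [[0,0,-0.001],0],
    [[0,0,-0.002],0],
    [[0,0,-0.003],0],
    [[0,0,-0.003],0]
  ]
}}

```text
time: 29.9
tool_pos: [0.4981, 0.2471, 0.0194]
tool_rot: [0.0, -0.02, 1.0, 0.0]
contact_force: [0.4, -0.7, -0.9]
gripper_width: 0.389
```

```bash
python3 st.py; python3 - <<'E'
from h import *
print(tilt("side",verbose=True)[0])
E
```

```text
29.9 [0.4981 0.2471 0.0194] [ 0.42 -0.65 -0.87] [-0.047  0.055  0.005] 0.38918803257116547
[[-95, 62], [-89, 64], [-83, 65], [-77, 65], [-71, 65], [-65, 65], [-59, 65], [-53, 65], [-47, 66], [-41, 66], [-35, 66], [-29, 67], [-23, 67]]
0.054237660434300616
```

Emit:
{"api": "play_rows", "payload": {
  "deltas": [
    [[0,0,-0.001],0],
    [[0,0,-0.002],0],
    [[0,0,-0.003],0],
    [[0,0,-0.003],0]
  ]
}}

```text
time: 30.45
tool_pos: [0.4984, 0.2473, 0.0164]
tool_rot: [0.001, -0.02, 1.0, 0.0]
contact_force: [2.4, 0.3, 2.3]
gripper_width: 0.387
```

Emit:
{"api": "play_rows", "payload": {
  "deltas": [
    [[0,0,0],0],
    [[0,0,0],0],
    [[0,0,0],0]
  ],
  "grip": -0.18
}}

```text
time: 30.82
tool_pos: [0.4971, 0.2469, 0.0154]
tool_rot: [-0.001, -0.02, 1.0, -0.0]
contact_force: [0.3, 0.4, 0.7]
gripper_width: 0.409
```

Emit:
{"api": "play_rows", "payload": {
  "deltas": [
    [[0,0,0],0],
    [[0,0,0],0],
    [[0,0,0],0],
    [[0,0,0],0]
  ],
  "grip": 0.9
}}

```text
time: 31.32
tool_pos: [0.4978, 0.247, 0.016]
tool_rot: [0.0, -0.02, 1.0, 0.0]
contact_force: [0.5, 0.0, -0.4]
gripper_width: 0.949
```

Emit:
{"api": "play_rows", "payload": {
  "deltas": [
    [[0,0,0.02],0],
    [[0,0,0.05],0],
    [[0,0,0.09],0],
    [[0,0,0.14],0],
    [[0,0,0.18],0]
  ]
}}

```text
time: 31.95
tool_pos: [0.4984, 0.2473, 0.2002]
tool_rot: [0.002, -0.02, 1.0, 0.001]
contact_force: [0.8, 0.0, -0.0]
gripper_width: 0.953
```

Emit:
{"api": "play_rows", "payload": {
  "deltas": [
    [[0,0.05,0],0],
    [[0,0.1,0],0],
    [[-0.04,0.15,0],0],
    [[-0.08,0.2,0],0],
    [[-0.08,0.22,0],0]
  ]
}}

```text
time: 32.58
tool_pos: [0.4156, 0.4695, 0.1978]
tool_rot: [0.001, -0.022, 1.0, 0.001]
contact_force: [-0.6, -0.3, 0.3]
gripper_width: 0.954
```

```bash
python3 - <<'E'
from h import *
print(status.state()["time"],status.state()["contact_force"])
im,d=grab_frame("top");s,_=grab_frame("side")
C=cloud("top",d)
R=C[205:315,105:185].reshape(-1,3); R=R[(R[:,2]>.052)&(R[:,2]<.075)]
print(cv2.minAreaRect(R[:,:2].astype(np.float32)),np.percentile(R[:,2],[50,90]))
J=C[160:240,345:430].reshape(-1,3);J=J[(J[:,2]>.05)&(J[:,2]<.065)]
print(cv2.minEnclosingCircle(J[:,:2].astype(np.float32)))
o=np.zeros((560,800,3),np.uint8)
o[:550,:400]=cv2.resize(im[205:315,105:185],(400,550),interpolation=cv2.INTER_CUBIC)
o[:270,400:]=cv2.resize(im[150:240,320:453],(400,270),interpolation=cv2.INTER_CUBIC)
o[270:560,400:]=cv2.resize(s[120:265,135:335],(400,290),interpolation=cv2.INTER_CUBIC)
cv2.imwrite("pics/f.png",o)
E
```

```text
32.575 [-0.55168304 -0.27730163  0.33368393]
((0.4625967741012573, 0.24737602472305298), (0.12117686867713928, 0.034214869141578674), 2.6137282848358154) [0.06363109 0.06686248]
((0.5631960034370422, -0.2392318993806839), 0.050483617931604385)
```

View pics/f.png

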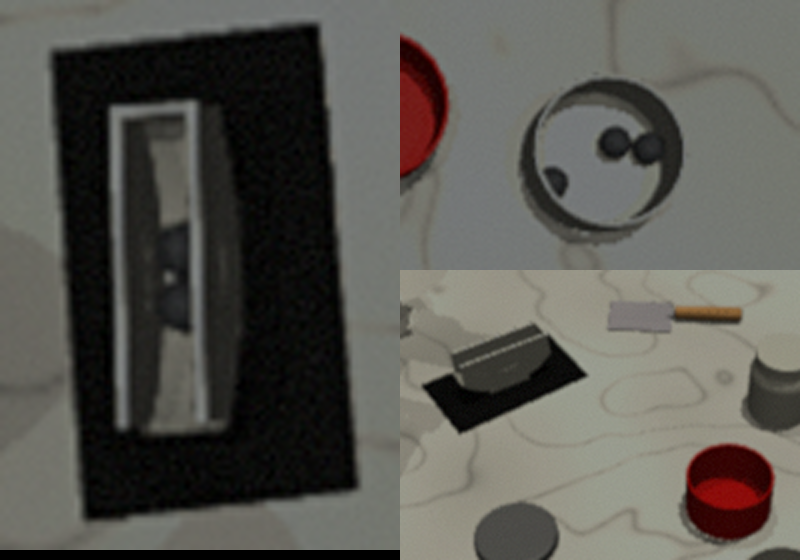

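The cup stands level about 2 mm from the mat's centre with two balls in it. Three balls lie in the jar, which has moved about 1 mm. Handing in.

```bash
python3 -c "
from plant import ticket
print(ticket.job_done())"
```

```text
the job is handed in; nothing more can be done
None
```

I handed the job in at about 32.6 s of the 72 s: three balls are in the white jar, and the cup with the other two stands released and upright on its mat. The hand-in reports no verdict.

**How it was done:** The moves can't tilt the tool. I gripped the cup near its closed end and rested the spout-side edge of its foot on the white jar's rim. With the grip loosened just enough for the cup to pivot between the pads, I raised the hand in small steps. Two balls fell at about 0.41 rad, the second within about 0.8 s of the first. The third fell at about 0.59 rad. I then levelled the cup at once, tightened the grip, carried it back, set it down and let go.

**Last checks:**
- **Balls:** the top picture shows three in the jar and two in the cup. The weight fell from about 3.8 N to 2.7 N. The wrist force is noisy, so it only roughly matches three balls.
- **Cup:** it is about 2 mm from the mat's centre. It looks level in the last pictures, and its walls stand at resting height. I did not measure its tilt after letting go.
- **Jar:** by the top camera it has moved about 1 mm. It carried the cup's foot on its rim, with the highest wrist reading about 5 N.
- **Other things:** the lid, spatula, closed jar and the red jar in view look undisturbed in the last pictures. The bur block and the second red jar were not in that view, but nothing came near them.

**Disagreement:** the side and top cameras put the jar about 4 mm apart in y. My first attempt to rest the cup missed the rim because of that. I lifted, moved about 4 mm inward and found the rim by force.

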